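# Pop the turbidity meter open and rack the measured vial

## Task

The measured sample vial is still shut inside the turbidity meter. Press the meter's latch plunger in without forcing it, so that the sprung cover pops fully open by itself, untouched, then take the vial out and stand it gently, upright and fully home in the free pocket of the vial rack. Leave the cover open and the two other vials, the buffer bottle and the dropper as they are.

Things in the scene. Friction and masses are not known exactly. Their poses are not given: they have to be found in the camera images.
- meter: White bench turbidity meter, fixed, 184 (x) x 136 (y) mm, 60 mm high to its flat deck. Origin: centre of its underside, z up; its -x side (display, keys) faces the robot. On the deck: latch plunger at x = -62 mm, grey latch housing x = -46 to -31 mm, 20 wide, 13 high, behind it the grey cover; hinge blocks 8 mm high at x = +66, y = +-45. The robot may press no part of it with over 20 N.
- latch_axis (a point): Point at deck height on the vertical axis of the latch plunger (fixed, does not move with it). The plunger's black cap, 24 mm across and 8 mm thick, is screwed to a different height on every meter: its top stands 14 to 32 mm above this point, is not reported and must be found by touch.
- collar_top (a point): Centre of the rim of the plunger's grey collar (34 mm diameter), 7 mm above the deck, fixed. The plunger goes straight down against a spring: 4 N to start, about 8.5 N where the catch lets go at about 5.5 mm of travel, just under 10 N at its hard stop at 7 mm; over 20 N is forcing. Hold it in until the cover has risen off the catch; it springs back when let go.
- cover (a joint): Angle of the cover hinge (rad): 0 shut and caught, 2.1 fully open. When the catch is released a damped spring swings the cover up and back to 2.1 in about 2 to 4 s and holds it there.
- cover_hinge (a point): The grey cover, a hollow lid 82 (x) x 74 (y) x 30 mm high. This point lies on its hinge line, midway along its rear lower edge (62 mm to +x of the meter's origin, at deck height). Shut, it runs 82 mm from there to the meter's -x; it swings up and back, away from the robot, its front top corner on an arc of 87 mm radius. The robot must not touch it at any time (2 N counts).
- well_mouth (a point): Centre of the mouth of the meter's round vial well, at deck height, under the cover; the well is 31 mm wide and 30 mm deep. With the cover open, 22 mm of the vial stand out of it. Nothing else stands on the deck within 60 mm of it along the meter's y, so grasp across y.
- vial: Sample vial with white screw cap, 27 mm diameter, 52 mm tall, about 22 g, starts standing in the meter's well. Origin at the centre of its underside, z towards the cap. Cap from 38 to 52 mm.
- rack: Grey vial rack, fixed, 64 (x) x 168 (y) x 36 mm high, stands left or right of the meter. Origin at the centre of its underside. Three round pockets 31 mm wide and 24 mm deep in a row along its y, at y = -52, 0 and +52 mm; floors 12 mm above the origin. The one at +52 mm is free, the other two hold vials. Grasp across the row (fingers on the rack's +x and -x sides).
- free_pocket (a point): Centre of the floor of the free pocket, 12 mm above the worktop; the pocket's mouth is 24 mm higher. A seated vial's origin lies on this point.
- vial_b: Another vial of the same kind, standing in the rack's middle pocket. Leave alone.
- vial_c: Another vial of the same kind, standing in the rack's pocket at y = -52 mm. Leave alone.
- buffer_bottle: Loose small buffer bottle, 38 mm diameter, 75 mm tall, origin at the centre of its underside. Leave alone.
- dropper: Loose brown dropper bottle, 33 mm diameter, 102 mm tall, origin at the centre of its underside. Leave alone.
Mind the look-alikes: they are no part of the job. Of the things that look like the rack, take the one that is farthest from the robot's base at the start.

How it is judged:
On the way, in this order (a step that is already met when the one before it is completed fails the run):
1. the cover has sprung fully open (over 1.95 rad) with the vial still in the well (value of joint cover above 1.95 rad and distance between vial and meter below 0.045 m), for 0.2 s.
2. the vial is lifted clear of the well (z of vial in the frame of meter above 0.062 m), for 0.1 s.
At the end, for the whole second after the job is handed in: The vial stands at rest in the rack's free pocket: within 6 mm of its centre, its underside within 4 mm of the pocket's floor, within 0.12 rad of upright; the cover is still open beyond 1.9 rad (horizontal distance between vial and free_pocket below 0.006 m and z of vial in the frame of free_pocket between -0.004 and 0.004 m and angle between vial's own z axis and vertical below 0.12 rad and linear speed of vial below 0.02 m/s and value of joint cover above 1.9 rad); the robot touches nothing.
It fails at once if the robot touches the cover with more than 2 N (contact force between any of the fingers, the arm and cover above 2 N).
It fails at once if the robot presses the meter or its plunger with more than 20 N (contact force between any of the fingers, the arm and meter above 20 N).
It fails at once if the vial is dropped or forced against the rack (over 20 N) (contact force between vial and rack above 20 N).
It fails at once if another vial, the buffer bottle or the dropper is shifted by more than 20 mm (distance of any of vial_b, vial_c, buffer_bottle, dropper from where it was at the start of the episode above 0.02 m).
It also fails if it takes over 56 s, if anything falls off the work surface, if the arm or the gripper's body presses on something with over 40 N, if the wrist force passes 120 N, or if a joint passes its speed limit or range.

## Robot

A 7-joint arm with a two-finger parallel gripper is mounted at the origin on a cart in front of the work surface, level with it; the furniture and walls round the work are solid. World frame = base frame: x ahead of the robot, y to its left, z up, the work surface at z = 0. Lengths are in m, angles in rad, forces in N, time in s.
With the tool pointing down it reaches from about 0.425 to 0.875 m from the base axis. Payload 4.7 kg.
Tool frame: the origin (TCP) lies midway between the tips of the shut fingers; the grasp point (between the pads) lies 19 mm behind it; y points along the fingers, z is the direction in which the jaws open and shut, and the axes are right-handed (so a half turn about y gives the same grasp; the last joint's range is limited). The gripper opens to 87 mm and grips with 3 to 60 N. Pads are 19 mm wide; open, the fingers measure 117 mm over their backs; the gripper's body (75 mm by 190 mm) begins 51 mm behind the grasp point.
Start: joints at [1.295, 0.321, -0.07, 1.45, 0.023, 1.371, -0.057], TCP at [0.186, -0.623, 0.194] pointing down, gripper open.
Joint ranges: [-2.86, 2.86], [-0.3, 2.09], [-1.38, 1.24], [0.06, 2.45], [-1.56, 4.7], [0.09, 2.05], [-2.69, 2.69]. Speed limits (rad/s): [2.57, 2.57, 3.14, 3.14, 3.14, 3.14, 3.14].

## Interface

Orientations are given as a rotation vector (axis times angle).
In Python, from bench import ctrl gives the robot as it stands.
- The arm moves only by the tool play_rows, never from a script. Its arguments are lists of equal length, an entry for each row: "translation": the shift along the tool's x, y, z in mm, a list of three; "turn": the turn, a rotation vector about the tool's x, y, z in rad, a list of three; "fingers": the opening, from -1 (shut) to 1 (fully open), so that 0 is half open. In form: {"translation": [[dx, dy, dz], ...], "turn": [[wx, wy, wz], ...], "fingers": [fingers, ...]}. A call has exactly 10 rows; each row shifts and turns the commanded pose from where the row before left it, along the tool's axes as they then stand; what a row does not reach is not made up. A row lasts 1/12 s, in which the tool goes at most 41.7 mm and 7.16 degrees, less where a joint would pass 70% of its speed; a pose out of reach is approached as far as the arm can. A call with a gripper value outside its range is refused whole. The fingers move at their own pace and stop on an object; "grip_force" is the grip in N (left out, the last holds). Time passes only in rows, so rows that do not move let the fingers close, or fill a call up. It gives the time, the measured TCP pose, the force and the opening at its end, in the units of the state.
- ctrl.get_state(): the state, without advancing time (a new reading comes with each control period).
- ctrl.get_image(name): name is "scene" or "top" or "wrist"; returns the picture (384x512x3 uint8, blue, green, red); there is no depth.
- ctrl.camera_info(name): a dict with "camera_matrix" (3x3 intrinsics, pixels), "R" (3x3) and "t" (3): a world point X has camera coordinates R X + t. Camera axes: x right, y down, z forward; pixel columns grow to the right and rows downward; lengths in m; the calibration is good to about 2 mm. A picture is of the moment at which its call begins: read the wrist's pose just before it. camera_info takes no time and is no camera call; for the wrist camera it gives the pose at the moment of the call.
- ctrl.close_job(): hands the job in, once; it reports no verdict.
The state is a dict: "time": time; "joint_positions": joint angles; "qd": joint speeds; "joint_torque": joint torques, N m; "position": TCP position; "tool_rot": TCP orientation; "ft_force": force on the tool from outside, world axes, zero at the start; "torque": the same for the moment, N m; "grip_width": opening from 0.0 (shut) to 1.0 (fully open).
Only numpy, scipy, OpenCV 4.12 (cv2) and the standard library are available. Lean on these libraries where they do the work, as an engineer would, in place of code of your own. Each camera call takes 0.05 s, during which the arm holds its last target.

## Working session

There is one attempt and no reset: what is moved stays moved. The work goes in short steps, Python scripts to look and compute and a tool call to move; the robot and the scene stay as the last step left them, time stands still between calls to the robot, and variables do not carry over. Pictures are saved under pics/ and viewed, and the job is handed in when it is done.

Besides the shell and the picture viewer there is one more tool, called after ">>>" by a JSON object that holds its "fn" and its "kwargs". play_rows: Moves the arm, as the interface text tells. Its arguments: {"type":"object","properties":{"translation":{"type":"array"},"turn":{"type":"array"},"fingers":{"type":"array"},"grip_force":{"type":"number"}},"required":["translation","turn","fingers"]}

```bash
mkdir -p pics; ls; python3 - <<'E'
from bench import ctrl
import cv2,numpy as np
s=ctrl.get_state();print(s)
for n in("scene","top","wrist"):
    print(n,ctrl.camera_info(n)); cv2.imwrite(f"pics/{n}0.png",ctrl.get_image(n))
E
```

```text
pics
{'time': 0.0, 'joint_positions': array([ 1.29509517,  0.32179401, -0.07012048,  1.45166932,  0.02263671,
        1.37080361, -0.05692808]), 'qd': array([ 0.0017897 ,  0.00124287,  0.00099685,  0.00053443, -0.00011463,
        0.00115234, -0.00135747]), 'joint_torque': array([ 2.54033494e-04, -4.91289926e+01, -4.03766893e-01, -3.12532067e+01,
       -6.41038315e-02,  4.36805247e-02,  1.26536056e-04]), 'position': array([ 0.18552892, -0.62232667,  0.19318354]), 'tool_rot': array([-0.30193053,  2.06789489, -2.06404288]), 'ft_force': array([0.16086824, 1.01326939, 0.1805119 ]), 'torque': array([ 0.00862019, -0.01770684, -0.01505423]), 'grip_width': 1.0019782372734478}
scene {'camera_matrix': array([[382.98095431,   0.        , 260.7085107 ],
       [  0.        , 382.98095431, 185.89364161],
       [  0.        ,   0.        ,   1.        ]]), 'R': array([[-0.49075535, -0.87104978,  0.02077166],
       [-0.52949054,  0.27921621, -0.80104811],
       [ 0.691953  , -0.40411704, -0.59823947]]), 't': array([0.25015315, 0.32016758, 0.64002644])}
top {'camera_matrix': array([[438.36770653,   0.        , 254.37049601],
       [  0.        , 438.36770653, 189.39378624],
       [  0.        ,   0.        ,   1.        ]]), 'R': array([[ 0.01760801, -0.99979478, -0.01001808],
       [-0.98965022, -0.01600041, -0.14260588],
       [ 0.14241632,  0.0124254 , -0.98972885]]), 't': array([0.01202073, 0.5067731 , 1.43936893])}
wrist {'camera_matrix': array([[293.0282058 ,   0.        , 257.0402562 ],
       [  0.        , 293.0282058 , 197.17929317],
       [  0.        ,   0.        ,   1.        ]]), 'R': array([[ 2.85998830e-01, -9.58229966e-01, -2.77281494e-05],
       [-9.22081419e-01, -2.75217599e-01,  2.72068244e-01],
       [-2.60711575e-01, -7.77856317e-02, -9.62277959e-01]]), 't': array([-0.64887928, -0.03276973,  0.38884922])}
```

View pics/scene0.png

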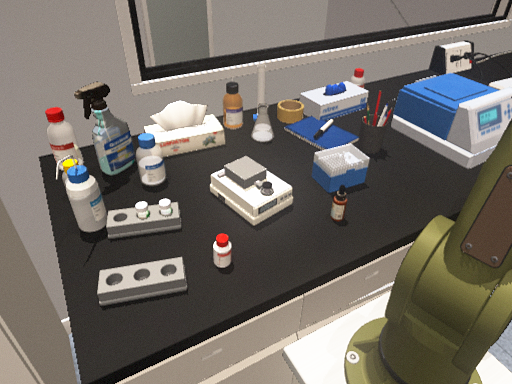

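View pics/top0.png

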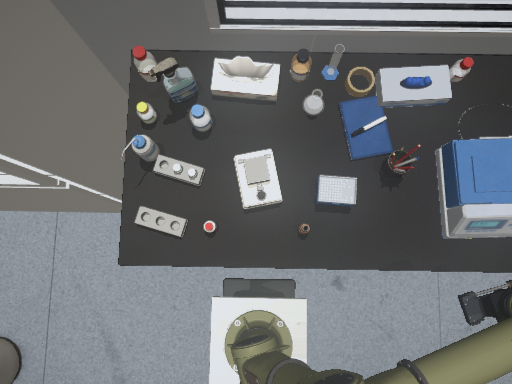

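View pics/wrist0.png

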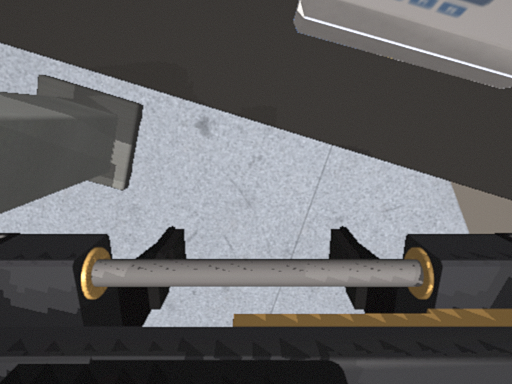

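The far rack (top ≈(179,171)) holds two vials and has its free pocket on the left. The near rack at (161,222) is the empty look-alike. The meter is at (258,180) with its plunger at (262,195). Next I zoom in and measure.

```bash
cat > h.py <<'E'
import numpy as np,cv2
from bench import ctrl
from scipy.spatial.transform import Rotation as Rn
def ray(info,u,v):
    K,R,t=info["camera_matrix"],info["R"],info["t"]
    d=R.T@np.linalg.inv(K)@np.array([u,v,1.]); return -R.T@t,d
def onz(info,u,v,z):
    c,d=ray(info,u,v); return c+d*(z-c[2])/d[2]
def proj(info,X):
    p=info["camera_matrix"]@(info["R"]@np.asarray(X)+info["t"]); return p[:2]/p[2]
E
python3 - <<'E'
from h import *
t=cv2.imread("pics/top0.png"); s=cv2.imread("pics/scene0.png")
a=cv2.resize(t[140:240,125:295],None,fx=4.6,fy=4.6,interpolation=cv2.INTER_CUBIC); cv2.imwrite("pics/topz.png",a)
a=cv2.resize(s[140:310,90:310],None,fx=3.5,fy=3.5,interpolation=cv2.INTER_CUBIC); cv2.imwrite("pics/scz.png",a)
E
```

```text
(no output)
```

View pics/topz.png

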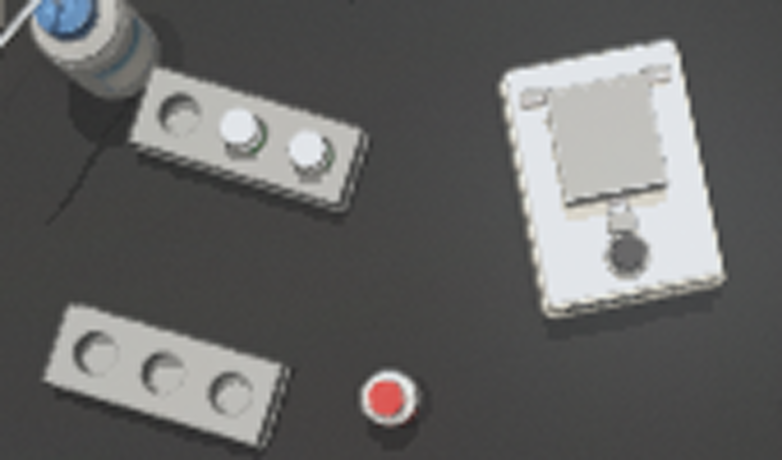

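View pics/scz.png

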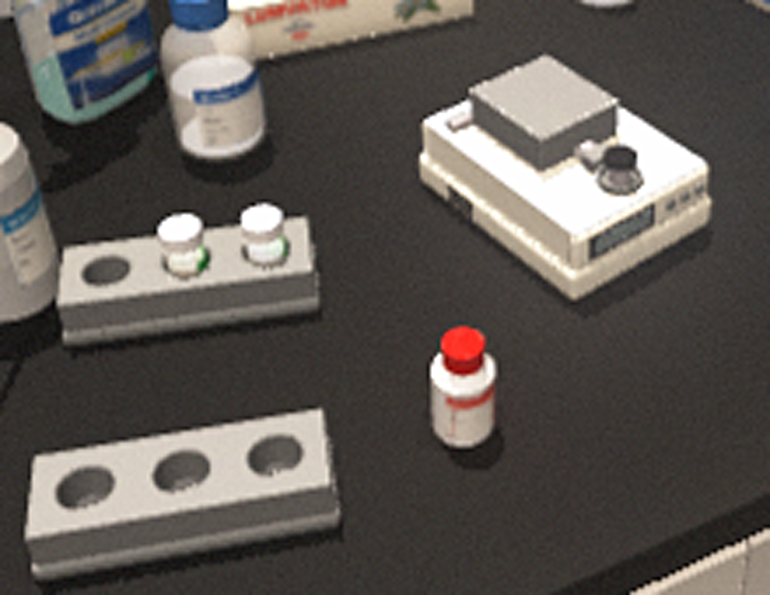

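```bash
python3 - <<'E'
from h import *
t=cv2.imread("pics/top0.png"); I=ctrl.camera_info("top"); S=ctrl.camera_info("scene")
k=4.6
def P(x,y,z): # zoom px (resize half-pixel)
    u=(x+.5)/k-.5+125; v=(y+.5)/k-.5+140
    return onz(I,u,v,z)
g=cv2.cvtColor(t,cv2.COLOR_BGR2GRAY)
def comps(thr,roi):
    x0,y0,x1,y1=roi; m=(g[y0:y1,x0:x1]>thr).astype(np.uint8)
    cs,_=cv2.findContours(m,cv2.RETR_EXTERNAL,cv2.CHAIN_APPROX_NONE)
    c=max(cs,key=cv2.contourArea)+np.array([x0,y0]); return cv2.minAreaRect(c.astype(np.float32)),c
for nm,thr,roi,z in(("meter",100,(228,140,295,215),.06),("rack",90,(150,150,210,190),.036),("decoy",90,(130,200,192,240),.036)):
    r,c=comps(thr,roi); b=cv2.boxPoints(r)
    W=np.array([onz(I,u,v,z) for u,v in b]); print(nm,r); print(W.round(4)); 
    print(' centre',W.mean(0).round(4),'sides',np.linalg.norm(W[1]-W[0]),np.linalg.norm(W[2]-W[1]),
     'yaws',[np.degrees(np.arctan2(*(W[i+1]-W[i])[[1,0]])).round(1) for i in(0,1)])
# zoom points
print('cap at z.08',P(628,254,.083))
for n,x,y in(("free",180,115),("b",0,0)):
    print(n,P(x,y,.036))
print('b',P(241,130,.064),'c',P(310,152,.064))
print('hinge blocks',P(534,97,.068),P(656,72,.068))
print('bottle cap blue', [onz(I,145,141,z).round(3) for z in(.1,.15)])
print('red bottle',P(387,398,.075))
# scene points at zoom 3.5
def Q(x,y,z):
    return onz(S,(x+.5)/3.5-.5+90,(y+.5)/3.5-.5+140,z)
print('S free',Q(106,270,.036),'b',Q(181,222,.064),'c',Q(263,213,.064))
print('S collar',Q(620,177,.067))
print('S rack top corners',[Q(*p,.036).round(4) for p in((62,250),(308,219),(317,276),(62,306))])
print('S deck corners',[Q(*p,.06).round(4) for p in((424,126),(572,238),(707,165))])
E
```

```text
meter ((257.1346435546875, 178.17306518554688), (55.30474853515625, 40.596038818359375), 78.69007110595703)
[[ 0.6182  0.0979  0.06  ]
 [ 0.6476 -0.0351  0.06  ]
 [ 0.4649 -0.073   0.06  ]
 [ 0.4364  0.0577  0.06  ]]
 centre [0.5418 0.0119 0.06  ] sides 0.13623166427234293 0.18653671831721996 yaws [np.float64(-77.6), np.float64(-168.3)]
rack ((175.45460510253906, 168.32337951660156), (57.091487884521484, 21.60275650024414), 21.12472152709961)
[[0.5736 0.3939 0.036 ]
 [0.6442 0.3709 0.036 ]
 [0.5754 0.1861 0.036 ]
 [0.5059 0.2101 0.036 ]]
 centre [0.5748 0.2903 0.036 ] sides 0.07417350761720148 0.1971885991562547 yaws [np.float64(-18.0), np.float64(-110.4)]
decoy ((160.67433166503906, 220.75230407714844), (50.95635986328125, 19.252307891845703), 16.699243545532227)
[[0.3878 0.4223 0.036 ]
 [0.45   0.4072 0.036 ]
 [0.4036 0.241  0.036 ]
 [0.342  0.257  0.036 ]]
 centre [0.3958 0.3319 0.036 ] sides 0.06399433876374999 0.17252458217965386 yaws [np.float64(-13.7), np.float64(-105.6)]
cap at z.08 [ 0.48229573 -0.00230704  0.083     ]
free [0.5867488  0.33040376 0.036     ]
b [0.67204115 0.46916897 0.036     ]
b [0.57081097 0.27931243 0.064     ] c [0.55541732 0.22864441 0.064     ]
hinge blocks [0.5976339  0.06735919 0.068     ] [ 0.61745692 -0.0205722   0.068     ]
bottle cap blue [array([0.652, 0.381, 0.1  ]), array([0.639, 0.368, 0.15 ])]
red bottle [0.37824792 0.16588812 0.075     ]
S free [0.58956697 0.33236365 0.036     ] b [0.58022645 0.28022135 0.064     ] c [0.56408909 0.22949297 0.064     ]
S collar [ 4.83159227e-01 -4.54800619e-04  6.70000000e-02]
S rack top corners [array([0.624 , 0.3536, 0.036 ]), array([0.5781, 0.1962, 0.036 ]), array([0.5182, 0.2112, 0.036 ]), array([0.5675, 0.3653, 0.036 ])]
S deck corners [array([0.6124, 0.0918, 0.06  ]), array([0.4481, 0.0565, 0.06  ]), array([ 0.4741, -0.0675,  0.06  ])]
```

```bash
python3 - <<'E'
from h import *
t=cv2.imread("pics/top0.png"); s=cv2.imread("pics/scene0.png")
a=cv2.resize(t[120:200,115:215],None,fx=4,fy=4,interpolation=cv2.INTER_CUBIC)
b=cv2.resize(s[150:260,40:140],None,fx=4,fy=4,interpolation=cv2.INTER_CUBIC)
c=np.zeros((440,800,3),np.uint8); c[:320,:400]=a; c[:,400:]=b
cv2.imwrite("pics/bz.png",c)
E
```

```text
(no output)
```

View pics/bz.png

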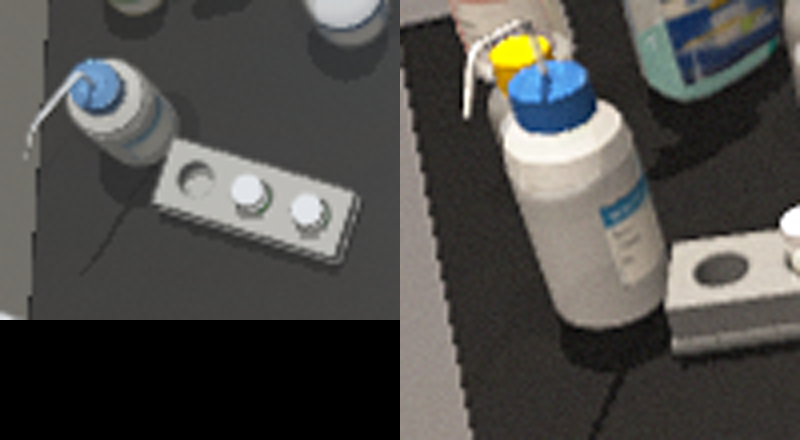

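```bash
python3 - <<'E'
from h import *
I=ctrl.camera_info("top");S=ctrl.camera_info("scene")
def tri(p,q):
    c1,d1=ray(I,*p);c2,d2=ray(S,*q)
    A=np.stack([d1,-d2],1);x,_,_,_=np.linalg.lstsq(A,c2-c1,rcond=None)
    a=c1+d1*x[0];b=c2+d2*x[1];return (a+b)/2,np.linalg.norm(a-b)
X,e=tri((139.,140.5),(77.5,170));print(X,e)
# bottle base: scene bottom-most contact and top right edge
print('scene base left/right', onz(S,(560-400)/4+40,310/4+150,0),onz(S,(665-400)/4+40,285/4+150,0))
print('top base far right',onz(I,165/4+115,155/4+120,0))
# rack pocket positions
Y=np.array([.0157,.0509]);print(np.degrees(np.arctan2(*Y[::-1]))-90)
for z in(0,.08,.13): print(z,[onz(I,178/4+115,118/4+120,z).round(3)])
E
```

```text
[0.63963944 0.38680838 0.15473603] 0.0024871456156903326
scene base left/right [0.63953405 0.42110325 0.        ] [0.63307202 0.36194874 0.        ]
top base far right [0.61433182 0.3656893  0.        ]
-17.142270563542894
0 [array([0.648, 0.356, 0.   ])]
0.08 [array([0.629, 0.337, 0.08 ])]
0.13 [array([0.617, 0.325, 0.13 ])]
```

```bash
cat >> h.py <<'E'
def yawof(s):  # jaw axis heading deg, tool approach vec
    R=Rn.from_rotvec(s["tool_rot"]).as_matrix(); return np.degrees(np.arctan2(R[1,2],R[0,2])),R
def target(yawdeg):
    a=np.radians(yawdeg); z=np.array([np.cos(a),np.sin(a),0]); y=np.array([0,0,-1.]); x=np.cross(y,z)
    return np.stack([x,y,z],1)
def plan(s,pos,yawdeg):
    R=Rn.from_rotvec(s["tool_rot"]).as_matrix(); T=target(yawdeg)
    rv=Rn.from_matrix(R.T@T).as_rotvec()
    d=np.asarray(pos)-s["position"]
    print("shift in start tool mm",(R.T@d*1000).round(1)," in target tool mm",(T.T@d*1000).round(1)," turn",rv.round(4),"deg",np.degrees(np.linalg.norm(rv)).round(2))
E
python3 - <<'E'
from h import *
s=ctrl.get_state();y,R=yawof(s);print(y,R.round(3))
w=ctrl.camera_info("wrist");c=-w["R"].T@w["t"];print("cam in tool mm",(R.T@(c-s["position"])*1000).round(1),"cam view dir tool",(R.T@w["R"][2]).round(3))
for yy in(102.2,-77.8): plan(s,(.481,-.004,.2),yy)
E
```

```text
-73.39361530241821 [[-0.958 -0.     0.286]
 [-0.286  0.001 -0.958]
 [ 0.    -1.    -0.001]]
cam in tool mm [ -74.5 -189.8   -0.9] cam view dir tool [0.272 0.962 0.002]
shift in start tool mm [-459.9   -5.9 -508.2]  in target tool mm [419.5  -6.6 542.1]  turn [ 2.0000e-04 -3.0647e+00 -2.3000e-03] deg 175.59
shift in start tool mm [-459.9   -5.9 -508.2]  in target tool mm [-419.5   -6.6 -542.1]  turn [0.0015 0.0769 0.0001] deg 4.41
```

>>> {"fn": "play_rows", "kwargs": {"translation": [[-24,-5,-30],[-24,-5,-30],[-24,-5,-30],[-24,-5,-30],[-24,-5,-30],[-24,-5,-30],[-24,-5,-30],[-25,-5,-29],[-25,-5,-29],[-25,-5,-29]], "turn": [[0,0,0],[0,0,0],[0,0,0],[0,0,0],[0,0,0],[0,0,0],[0,0,0],[0,0,0],[0,0,0],[0,0,0]], "fingers": [-1,-1,-1,-1,-1,-1,-1,-1,-1,-1], "grip_force": 10}}

```text
time: 0.98
position: [0.3339, -0.2669, 0.2443]
tool_rot: [-0.302, 2.066, -2.066]
ft_force: [0.7, -0.4, 0.2]
grip_width: 0.327
```

>>> {"fn": "play_rows", "kwargs": {"translation": [[-27,0,-27],[-27,0,-27],[-27,0,-27],[-27,0,-27],[-27,0,-27],[-27,0,-26],[-27,0,-26],[-26,0,-26],[0,0,0],[0,0,0]], "turn": [[0,0,0],[0,0,0],[0,0,0],[0,0,0],[0,0,0],[0,0,0],[0,0,0],[0,0,0],[0,-0.12,0],[0,-0.12,0]], "fingers": [-1,-1,-1,-1,-1,-1,-1,-1,-1,-1]}}

```text
time: 1.82
position: [0.4793, -0.0003, 0.2441]
tool_rot: [-0.531, 1.917, -1.915]
ft_force: [-0.3, -2.1, -0.1]
grip_width: 0.005
```

>>> {"fn": "play_rows", "kwargs": {"translation": [[0,0,0],[0,0,0],[0,0,0],[0,0,0],[0,0,0],[0,0,0],[0,0,0],[0,0,0],[0,0,0],[0,0,0]], "turn": [[0,-0.12,0],[0,-0.12,0],[0,-0.12,0],[0,-0.12,0],[0,-0.12,0],[0,-0.12,0],[0,-0.12,0],[0,-0.12,0],[0,-0.12,0],[0,-0.12,0]], "fingers": [-1,-1,-1,-1,-1,-1,-1,-1,-1,-1]}}

```text
time: 2.65
position: [0.4786, -0.0033, 0.244]
tool_rot: [-1.283, 1.087, -1.087]
ft_force: [-0.5, -0.4, 0.6]
grip_width: 0.009
```

>>> {"fn": "play_rows", "kwargs": {"translation": [[0,0,0],[0,0,0],[0,0,0],[0,0,0],[0,0,0],[0,0,0],[0,0,0],[0,0,0],[0,0,0],[0,0,0]], "turn": [[0,-0.12,0],[0,-0.12,0],[0,-0.12,0],[0,-0.12,0],[0,-0.12,0],[0,-0.12,0],[0,-0.12,0],[0,-0.12,0],[0,-0.12,0],[0,-0.12,0]], "fingers": [-1,-1,-1,-1,-1,-1,-1,-1,-1,-1]}}

```text
time: 3.48
position: [0.4786, -0.0033, 0.244]
tool_rot: [-1.565, 0.162, -0.161]
ft_force: [0.4, 0.3, 0.3]
grip_width: 0.006
```

```bash
python3 - <<'E'
from h import *
s=ctrl.get_state();w=ctrl.camera_info("wrist");im=ctrl.get_image("wrist");cv2.imwrite("pics/w1.png",im)
np.savez("w1.npz",**w)
print(s["time"],s["position"],yawof(s)[0],s["ft_force"],s["grip_width"],s["joint_positions"].round(2)); plan(s,(.481,-.004,.2),102.2)
E
```

```text
3.4833 [ 0.4786434  -0.00331083  0.24399722] 78.2059632434776 [0.37950622 0.32252083 0.27804407] 0.005600610771320902 [ 0.68 -0.05 -0.7   1.76 -0.03  1.42  1.36]
shift in start tool mm [ 2.5 44.  -0.2]  in target tool mm [ 2.2 44.  -1.2]  turn [ 1.000e-04 -4.188e-01 -5.000e-04] deg 23.99
```

View pics/w1.png

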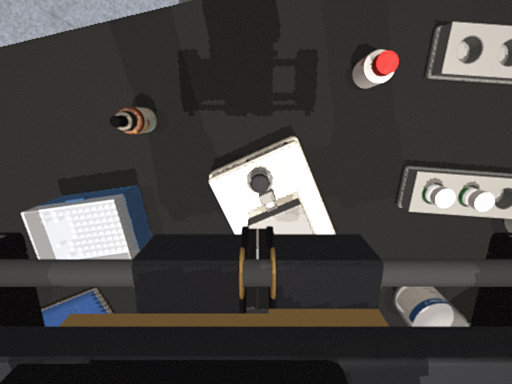

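```bash
python3 - <<'E'
import cv2
im=cv2.imread("pics/w1.png")
cv2.imwrite("pics/w1z.png",cv2.resize(im[130:240,200:345],None,fx=5.4,fy=5.4,interpolation=cv2.INTER_CUBIC))
E
```

```text
(no output)
```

View pics/w1z.png

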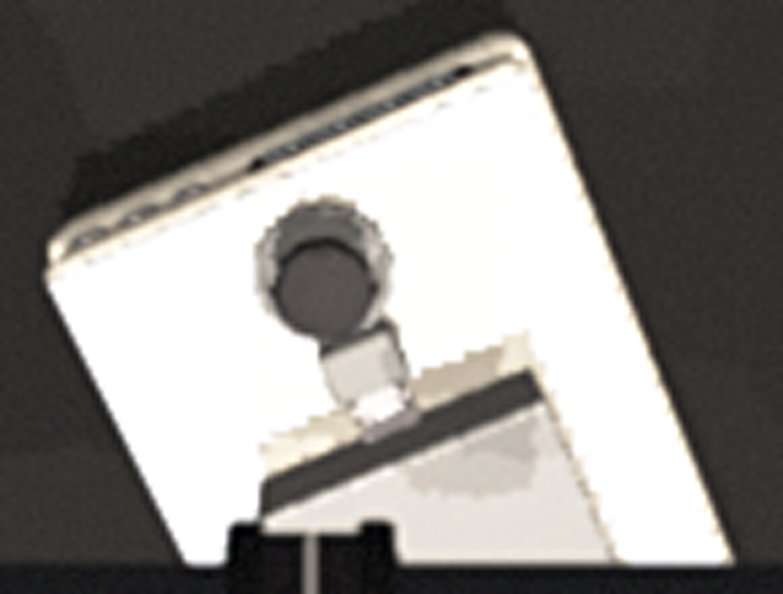

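```bash
python3 - <<'E'
from h import *
w=dict(np.load("w1.npz"))
p=lambda x,y,z:onz(w,(x+.5)/5.4-.5+200,(y+.5)/5.4-.5+130,z).round(4)
print("collar",p(326,267,.067))
for z in(.074,.083,.092): print("cap",z,p(325,287,z))
print("right edge",p(560,140,.06),p(730,560,.06)," left",p(47,280,.06),p(183,560,.06), "front",p(47,280,.06),p(520,50,.06))
a,b=p(560,140,.06),p(730,560,.06);print(np.degrees(np.arctan2(*(b-a)[1::-1])))
a,b=p(47,280,.06),p(183,560,.06);print(np.degrees(np.arctan2(*(b-a)[1::-1])))
print("vial c,b caps",onz(w,437,197,.064),onz(w,479,200,.064))
E
```

```text
collar [ 4.844e-01 -4.000e-04  6.700e-02]
cap 0.074 [ 0.4875 -0.0013  0.074 ]
cap 0.083 [ 0.4854 -0.001   0.083 ]
cap 0.092 [ 0.4834 -0.0006  0.092 ]
right edge [0.4671 0.0596 0.06  ] [0.5814 0.0846 0.06  ]  left [ 0.4753 -0.0674  0.06  ] [ 0.5531 -0.0517  0.06  ] front [ 0.4753 -0.0674  0.06  ] [0.4446 0.0539 0.06  ]
12.337592319825433
11.409035527299366
vial c,b caps [0.55588291 0.22182103 0.064     ] [0.57127374 0.27565534 0.064     ]
```

>>> {"fn": "play_rows", "kwargs": {"translation": [[0,12,0],[0,12,0],[0,12,0],[0,12,0],[2,20,1],[2,20,0],[0,20,0],[0,18,0],[0,15,0],[0,6,0]], "turn": [[0,-0.105,0],[0,-0.105,0],[0,-0.105,0],[0,-0.1,0],[0,0,0],[0,0,0],[0,0,0],[0,0,0],[0,0,0],[0,0,0]], "fingers": [-1,-1,-1,-1,-1,-1,-1,-1,-1,-1]}}

```text
time: 4.37
position: [0.4808, -0.0015, 0.0949]
tool_rot: [-1.564, -0.155, 0.161]
ft_force: [0.4, -0.3, -0.1]
grip_width: 0.003
```

>>> {"fn": "play_rows", "kwargs": {"translation": [[0,0,0],[0,1,0],[0,1,0],[0,1,0],[0,1,0],[0,1,0],[0,1,0],[0,0,0],[0,0,0],[0,0,0]], "turn": [[0,0,0],[0,0,0],[0,0,0],[0,0,0],[0,0,0],[0,0,0],[0,0,0],[0,0,0],[0,0,0],[0,0,0]], "fingers": [-1,-1,-1,-1,-1,-1,-1,-1,-1,-1]}}

```text
time: 5.2
position: [0.4826, -0.0015, 0.0913]
tool_rot: [-1.565, -0.16, 0.16]
ft_force: [0.6, -0.4, 0.8]
grip_width: 0.005
```

```bash
python3 - <<'E'
from h import *
s=ctrl.get_state();im=ctrl.get_image("wrist");cv2.imwrite("pics/w2.png",im)
print(s["time"],s["position"],yawof(s)[0],s["ft_force"]); plan(s,(.482,-.0015,.09),102)
E
```

```text
5.2 [ 0.48260732 -0.00153585  0.09125088] 101.64290621924341 [ 0.55077181 -0.42960065  0.82400242]
shift in start tool mm [-0.6  1.3  0.2]  in target tool mm [-0.6  1.3  0.2]  turn [ 0.0001 -0.0062  0.    ] deg 0.36
```

View pics/w2.png

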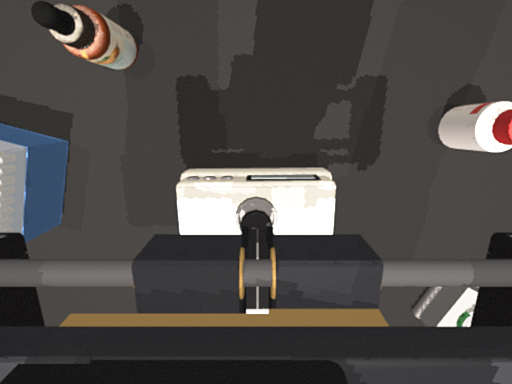

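The fingertips are centred over the plunger collar at (256,212). Next I feel downwards for the cap.

>>> {"fn": "play_rows", "kwargs": {"translation": [[0,1,0],[0,1,0],[0,1,0],[0,1,0],[0,0,0],[0,0,0],[0,0,0],[0,0,0],[0,0,0],[0,0,0]], "turn": [[0,0,0],[0,0,0],[0,0,0],[0,0,0],[0,0,0],[0,0,0],[0,0,0],[0,0,0],[0,0,0],[0,0,0]], "fingers": [-1,-1,-1,-1,-1,-1,-1,-1,-1,-1]}}

```text
time: 6.08
position: [0.4826, -0.0015, 0.0873]
tool_rot: [-1.565, -0.16, 0.159]
ft_force: [0.5, 1.0, -0.3]
grip_width: 0.006
```

>>> {"fn": "play_rows", "kwargs": {"translation": [[0,1,0],[0,1,0],[0,1,0],[0,1,0],[0,0,0],[0,0,0],[0,0,0],[0,0,0],[0,0,0],[0,0,0]], "turn": [[0,0,0],[0,0,0],[0,0,0],[0,0,0],[0,0,0],[0,0,0],[0,0,0],[0,0,0],[0,0,0],[0,0,0]], "fingers": [-1,-1,-1,-1,-1,-1,-1,-1,-1,-1]}}

```text
time: 6.92
position: [0.4826, -0.0016, 0.0832]
tool_rot: [-1.565, -0.16, 0.16]
ft_force: [-0.2, 0.2, -0.1]
grip_width: 0.009
```

>>> {"fn": "play_rows", "kwargs": {"translation": [[0,1,0],[0,1,0],[0,1,0],[0,1,0],[0,0,0],[0,0,0],[0,0,0],[0,0,0],[0,0,0],[0,0,0]], "turn": [[0,0,0],[0,0,0],[0,0,0],[0,0,0],[0,0,0],[0,0,0],[0,0,0],[0,0,0],[0,0,0],[0,0,0]], "fingers": [-1,-1,-1,-1,-1,-1,-1,-1,-1,-1]}}

```text
time: 7.75
position: [0.4826, -0.0016, 0.0793]
tool_rot: [-1.565, -0.16, 0.159]
ft_force: [0.4, -0.3, 0.5]
grip_width: 0.007
```

>>> {"fn": "play_rows", "kwargs": {"translation": [[0,1,0],[0,1,0],[0,1,0],[0,0,0],[0,0,0],[0,0,0],[0,0,0],[0,0,0],[0,0,0],[0,0,0]], "turn": [[0,0,0],[0,0,0],[0,0,0],[0,0,0],[0,0,0],[0,0,0],[0,0,0],[0,0,0],[0,0,0],[0,0,0]], "fingers": [-1,-1,-1,-1,-1,-1,-1,-1,-1,-1]}}

```text
time: 8.58
position: [0.4826, -0.0015, 0.0763]
tool_rot: [-1.565, -0.16, 0.16]
ft_force: [-0.0, 0.8, 0.9]
grip_width: 0.007
```

>>> {"fn": "play_rows", "kwargs": {"translation": [[0,1,0],[0,1,0],[0,1,0],[0,0,0],[0,0,0],[0,0,0],[0,0,0],[0,0,0],[0,0,0],[0,0,0]], "turn": [[0,0,0],[0,0,0],[0,0,0],[0,0,0],[0,0,0],[0,0,0],[0,0,0],[0,0,0],[0,0,0],[0,0,0]], "fingers": [-1,-1,-1,-1,-1,-1,-1,-1,-1,-1]}}

```text
time: 9.42
position: [0.4826, -0.0015, 0.0732]
tool_rot: [-1.565, -0.16, 0.16]
ft_force: [-0.3, 0.5, 0.4]
grip_width: -0.0
```

```bash
python3 - <<'E'
from h import *
im=ctrl.get_image("scene");cv2.imwrite("pics/s3.png",cv2.resize(im[130:230,190:320],None,fx=6,fy=6,interpolation=cv2.INTER_CUBIC))
S=ctrl.camera_info("scene");s=ctrl.get_state();print(s["ft_force"],proj(S,s["position"]),((proj(S,s["position"])-[190,130]+.5)*6))
E
```

```text
[ 0.13035702  0.19876217 -0.48003892] [267.3452317 188.1693555] [467.07139019 352.01613297]
```

View pics/s3.png

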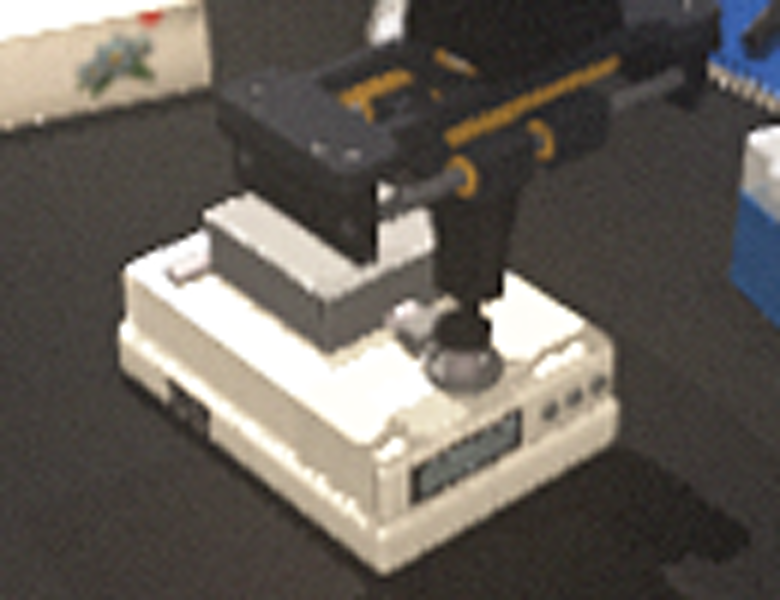

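```bash
python3 - <<'E'
from h import *
S=ctrl.camera_info("scene");
for z in(.06,.067,.074,.08,.086,.092): print(z,proj(S,(.4838,-.0012,z)).round(1),((proj(S,(.4838,-.0012,z))-[245,165]+.5)*9).round())
a=cv2.imread("pics/scene0.png")[165:205,245:290]; b=ctrl.get_image("scene")[165:205,245:290]
f=lambda i:cv2.convertScaleAbs(cv2.resize(i,None,fx=8.8,fy=9,interpolation=cv2.INTER_NEAREST),alpha=1.5,beta=20)
cv2.imwrite("pics/cmp.png",np.hstack([f(a),f(b)]))
E
```

```text
0.06 [266.8 192.3] [201. 250.]
0.067 [266.9 190. ] [202. 229.]
0.074 [267.  187.7] [203. 209.]
0.08 [267.1 185.7] [203. 191.]
0.086 [267.2 183.7] [204. 173.]
0.092 [267.2 181.7] [205. 155.]
```

View pics/cmp.png

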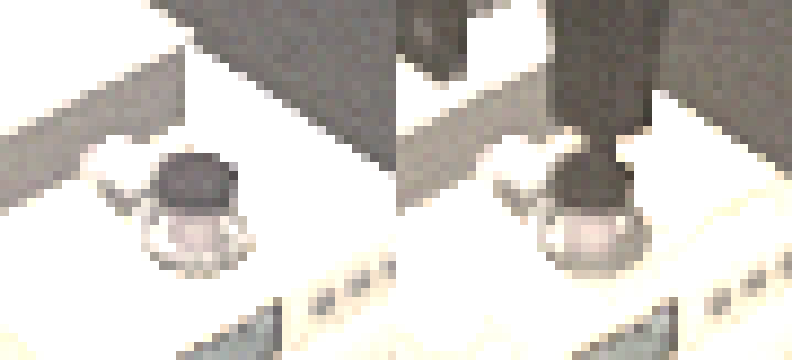

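```bash
python3 - <<'E'
from h import *
s=ctrl.get_state();w=ctrl.camera_info("wrist");T=ctrl.camera_info("top")
print("TCP in wrist",proj(w,s["position"]),"cap top in wrist",[proj(w,(.4838,-.0012,z)).round(1) for z in(.074,.08,.088)],"top",proj(T,s["position"]))
a=ctrl.get_image("wrist")[180:330,170:340];b=ctrl.get_image("top")[160:215,230:290]
cv2.imwrite("pics/cmp2.png",cv2.convertScaleAbs(np.hstack([cv2.resize(a,(450,400)),cv2.resize(b,(436,400),interpolation=cv2.INTER_NEAREST)])[:,:800],alpha=1.6,beta=15))
print(ctrl.get_state()["ft_force"])
E
```

```text
TCP in wrist [256.1534432  226.31104593] cap top in wrist [array([256.3, 228.4]), array([256.3, 231.7]), array([256.2, 236.5])] top [260.88611814 195.11406863]
[ 0.17225375 -0.4993929   0.57559792]
```

View pics/cmp2.png

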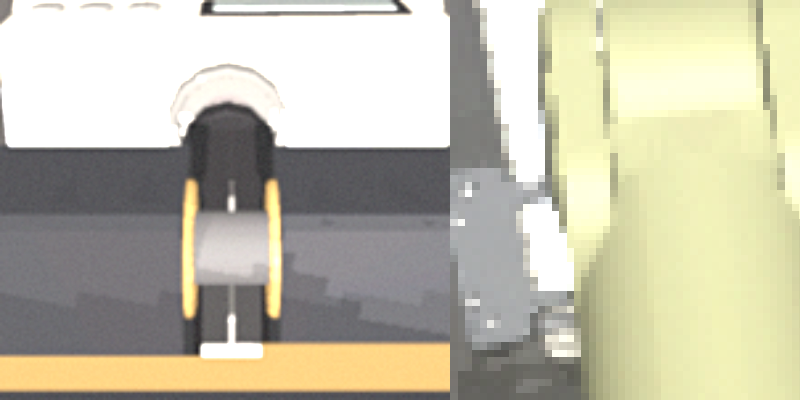

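```bash
python3 - <<'E'
from h import *
a=cv2.imread("pics/w2.png");b=ctrl.get_image("wrist");c=cv2.imread("pics/wrist0.png");c1=cv2.imread("pics/w1.png")
f=lambda i:cv2.resize(cv2.convertScaleAbs(i[195:275,225:290],alpha=3,beta=20),(260,400),interpolation=cv2.INTER_NEAREST)
cv2.imwrite("pics/cmp3.png",np.hstack([f(c1),f(a),f(b)]))
w=ctrl.camera_info("wrist");s=ctrl.get_state();R=Rn.from_rotvec(s["tool_rot"]).as_matrix()
for x in(-9.5,0,9.5):
  print(x,[(y,proj(w,s["position"]+R@np.array([x,y,0])/1000).round(0)) for y in(0,-10,-19,-30,-40)])
E
```

```text
-9.5 [(0, array([256., 213.])), (-10, array([256., 218.])), (-19, array([256., 223.])), (-30, array([256., 230.])), (-40, array([256., 237.]))]
0 [(0, array([256., 226.])), (-10, array([256., 232.])), (-19, array([256., 237.])), (-30, array([256., 245.])), (-40, array([256., 253.]))]
9.5 [(0, array([256., 239.])), (-10, array([256., 245.])), (-19, array([256., 251.])), (-30, array([256., 259.])), (-40, array([256., 268.]))]
```

View pics/cmp3.png

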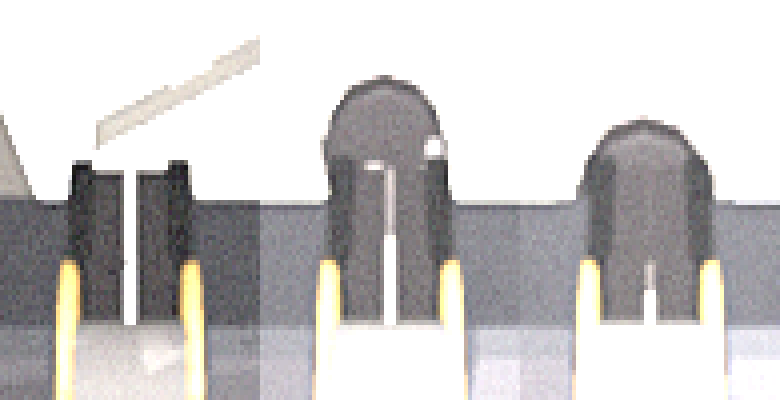

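The pictures show the cap unmoved, top about 28 mm above the deck. The drawn fingertips look about 25 mm short of the TCP, and there is no force yet. I'll keep descending in small steps and check the force after each.

>>> {"fn": "play_rows", "kwargs": {"translation": [[0,0.5,0],[0,0.5,0],[0,0.5,0],[0,0.5,0],[0,0,0],[0,0,0],[0,0,0],[0,0,0],[0,0,0],[0,0,0]], "turn": [[0,0,0],[0,0,0],[0,0,0],[0,0,0],[0,0,0],[0,0,0],[0,0,0],[0,0,0],[0,0,0],[0,0,0]], "fingers": [-1,-1,-1,-1,-1,-1,-1,-1,-1,-1]}}

```text
time: 10.5
position: [0.4826, -0.0015, 0.0713]
tool_rot: [-1.565, -0.16, 0.16]
ft_force: [0.4, 0.2, 0.1]
grip_width: 0.004
```

```bash
python3 - <<'E'
from h import *
b=ctrl.get_image("scene")[160:205,235:290]
cv2.imwrite("pics/s4.png",cv2.convertScaleAbs(cv2.resize(b,None,fx=14,fy=13,interpolation=cv2.INTER_NEAREST),alpha=2.2,beta=10))
print(ctrl.get_state()["ft_force"])
E
```

```text
[-0.57925662 -0.40618758  0.47806979]
```

View pics/s4.png

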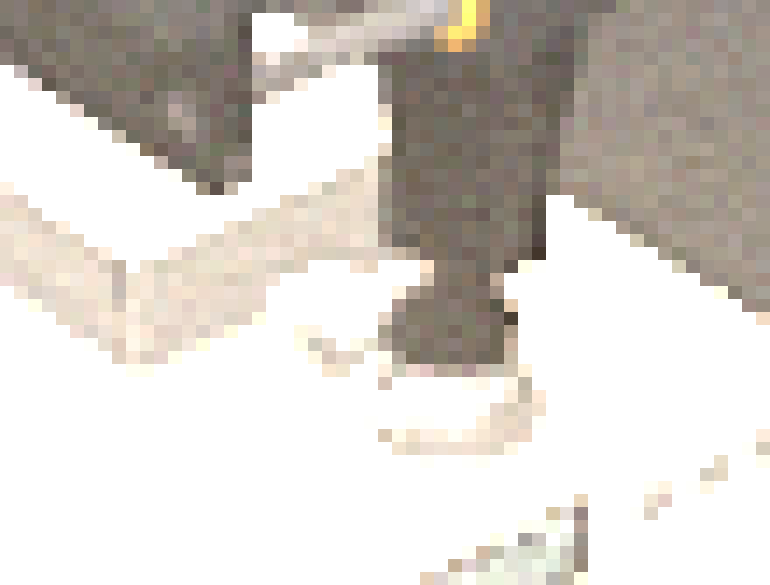

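>>> {"fn": "play_rows", "kwargs": {"translation": [[0,0.5,0],[0,0.5,0],[0,0.5,0],[0,0.5,0],[0,0.5,0],[0,0.5,0],[0,0,0],[0,0,0],[0,0,0],[0,0,0]], "turn": [[0,0,0],[0,0,0],[0,0,0],[0,0,0],[0,0,0],[0,0,0],[0,0,0],[0,0,0],[0,0,0],[0,0,0]], "fingers": [-1,-1,-1,-1,-1,-1,-1,-1,-1,-1]}}

```text
time: 11.38
position: [0.4826, -0.0015, 0.0682]
tool_rot: [-1.565, -0.16, 0.16]
ft_force: [0.4, -0.4, -0.7]
grip_width: 0.005
```

>>> {"fn": "play_rows", "kwargs": {"translation": [[0,0.5,0],[0,0.5,0],[0,0.5,0],[0,0.5,0],[0,0.5,0],[0,0.5,0],[0,0,0],[0,0,0],[0,0,0],[0,0,0]], "turn": [[0,0,0],[0,0,0],[0,0,0],[0,0,0],[0,0,0],[0,0,0],[0,0,0],[0,0,0],[0,0,0],[0,0,0]], "fingers": [-1,-1,-1,-1,-1,-1,-1,-1,-1,-1]}}

```text
time: 12.22
position: [0.4826, -0.0015, 0.0653]
tool_rot: [-1.565, -0.16, 0.16]
ft_force: [-0.5, -0.4, 0.4]
grip_width: 0.004
```

>>> {"fn": "play_rows", "kwargs": {"translation": [[0,0.5,0],[0,0.5,0],[0,0.5,0],[0,0.5,0],[0,0.5,0],[0,0.5,0],[0,0,0],[0,0,0],[0,0,0],[0,0,0]], "turn": [[0,0,0],[0,0,0],[0,0,0],[0,0,0],[0,0,0],[0,0,0],[0,0,0],[0,0,0],[0,0,0],[0,0,0]], "fingers": [-1,-1,-1,-1,-1,-1,-1,-1,-1,-1]}}

```text
time: 13.05
position: [0.4826, -0.0015, 0.0622]
tool_rot: [-1.565, -0.16, 0.16]
ft_force: [0.1, 0.7, -0.6]
grip_width: 0.007
```

>>> {"fn": "play_rows", "kwargs": {"translation": [[0,0.5,0],[0,0.5,0],[0,0.5,0],[0,0.5,0],[0,0.5,0],[0,0.5,0],[0,0,0],[0,0,0],[0,0,0],[0,0,0]], "turn": [[0,0,0],[0,0,0],[0,0,0],[0,0,0],[0,0,0],[0,0,0],[0,0,0],[0,0,0],[0,0,0],[0,0,0]], "fingers": [-1,-1,-1,-1,-1,-1,-1,-1,-1,-1]}}

```text
time: 13.88
position: [0.4826, -0.0015, 0.0593]
tool_rot: [-1.565, -0.16, 0.16]
ft_force: [-0.0, -0.5, -0.3]
grip_width: 0.009
```

```bash
python3 - <<'E'
from h import *
b=ctrl.get_image("scene")[160:205,235:290]
a=cv2.imread("pics/scene0.png")[160:205,235:290]
f=lambda b:cv2.convertScaleAbs(cv2.resize(b,(395,585),interpolation=cv2.INTER_NEAREST),alpha=2.2,beta=10)
cv2.imwrite("pics/s5.png",np.hstack([f(a),f(b)]))
print(ctrl.get_state()["ft_force"])
E
```

```text
[ 0.19241908 -0.32524813 -0.27784147]
```

View pics/s5.png

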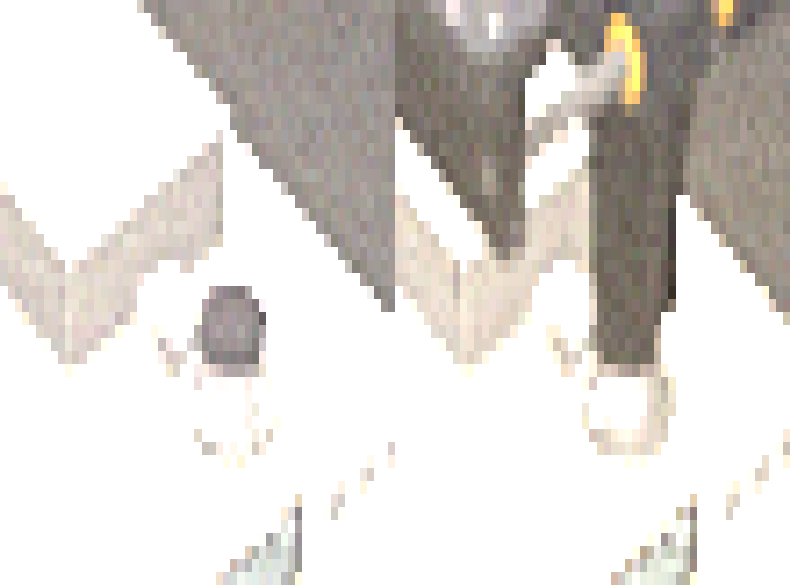

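>>> {"fn": "play_rows", "kwargs": {"translation": [[-1,0,0],[-1,0,0],[-1,0,0],[0,0.5,0],[0,0.5,0],[0,0.5,0],[0,0.5,0],[0,0,0],[0,0,0],[0,0,0]], "turn": [[0,0,0],[0,0,0],[0,0,0],[0,0,0],[0,0,0],[0,0,0],[0,0,0],[0,0,0],[0,0,0],[0,0,0]], "fingers": [-1,-1,-1,-1,-1,-1,-1,-1,-1,-1]}}

```text
time: 14.77
position: [0.4797, -0.0022, 0.0573]
tool_rot: [-1.565, -0.16, 0.16]
ft_force: [-0.7, 0.6, 0.3]
grip_width: 0.004
```

```bash
python3 - <<'E'
from h import *
S=ctrl.camera_info("scene");s=ctrl.get_state();R=Rn.from_rotvec(s["tool_rot"]).as_matrix()
c,d=ray(S,249.6,180); C=R.T@(c-s["position"])*1000;D=R.T@d*1000
for x in(-37.5,-20,0,20,37.5):
    k=(x-C[0])/D[0];print(x,(C+k*D).round(1))
print(s["ft_force"])
E
```

```text
-37.5 [ -37.5 -104.5   90.1]
-20 [-20.  -88.   75.5]
0 [  0.  -69.1  58.8]
20 [ 20.  -50.3  42.1]
37.5 [ 37.5 -33.8  27.5]
[-0.71040873  0.64052724  0.29656762]
```

>>> {"fn": "play_rows", "kwargs": {"translation": [[0,0.5,0],[0,0.5,0],[0,0.5,0],[0,0.5,0],[0,0.5,0],[0,0.5,0],[0,0,0],[0,0,0],[0,0,0],[0,0,0]], "turn": [[0,0,0],[0,0,0],[0,0,0],[0,0,0],[0,0,0],[0,0,0],[0,0,0],[0,0,0],[0,0,0],[0,0,0]], "fingers": [-1,-1,-1,-1,-1,-1,-1,-1,-1,-1]}}

```text
time: 15.6
position: [0.4798, -0.0021, 0.0546]
tool_rot: [-1.565, -0.16, 0.16]
ft_force: [-2.0, 0.1, 6.5]
grip_width: 0.008
```

>>> {"fn": "play_rows", "kwargs": {"translation": [[0,0.5,0],[0,0.5,0],[0,0.5,0],[0,0.5,0],[0,0.5,0],[0,0,0],[0,0,0],[0,0,0],[0,0,0],[0,0,0]], "turn": [[0,0,0],[0,0,0],[0,0,0],[0,0,0],[0,0,0],[0,0,0],[0,0,0],[0,0,0],[0,0,0],[0,0,0]], "fingers": [-1,-1,-1,-1,-1,-1,-1,-1,-1,-1]}}

```text
time: 16.43
position: [0.4798, -0.0021, 0.0523]
tool_rot: [-1.565, -0.16, 0.16]
ft_force: [-2.0, -0.3, 7.4]
grip_width: 0.007
```

```bash
python3 - <<'E'
from h import *
b=ctrl.get_image("scene");cv2.imwrite("pics/s6.png",cv2.resize(b[120:230,180:320],None,fx=5,fy=5))
print(ctrl.get_state()["ft_force"])
E
```

```text
[-3.15073018 -0.01603016  7.68544521]
```

View pics/s6.png

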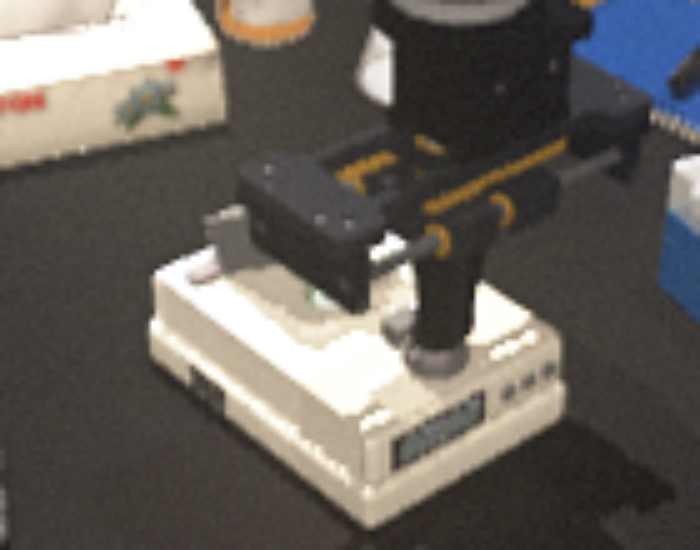

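The cover has popped off the catch: in the scene it is swung back and the vial shows under it at zoom (318,295). Peak force was 7.7 N. The real fingertips sit about 30 mm behind the reported TCP, so I'll withdraw straight up and pin that offset down.

>>> {"fn": "play_rows", "kwargs": {"translation": [[0,-3,0],[0,-8,0],[0,-14,0],[0,-18,0],[0,-18,0],[0,-18,0],[0,-18,0],[0,-14,0],[0,-10,0],[0,0,0]], "turn": [[0,0,0],[0,0,0],[0,0,0],[0,0,0],[0,0,0],[0,0,0],[0,0,0],[0,0,0],[0,0,0],[0,0,0]], "fingers": [-1,-1,-1,-1,-1,-1,-1,-1,-0.2,-0.2]}}

```text
time: 17.32
position: [0.481, -0.0021, 0.1747]
tool_rot: [-1.566, -0.162, 0.157]
ft_force: [0.2, 0.0, 1.1]
grip_width: 0.085
```

```bash
python3 - <<'E'
from h import *
I=ctrl.camera_info("top");S=ctrl.camera_info("scene");w=dict(np.load("w1.npz"))
rays=[ray(I,(628+.5)/4.6-.5+125,(254+.5)/4.6-.5+140),ray(w,(325+.5)/5.4-.5+200,(287+.5)/5.4-.5+130),ray(S,267.2,183.4)]
def meet(rays):
    A=np.zeros((3,3));b=np.zeros(3)
    for c,d in rays:
        d=d/np.linalg.norm(d);M=np.eye(3)-np.outer(d,d);A+=M;b+=M@c
    return np.linalg.solve(A,b)
print(meet(rays),meet(rays[1:]),meet(rays[::2]),meet(rays[:2]))
s=ctrl.get_state();ww=ctrl.camera_info("wrist");np.savez("w3.npz",pos=s["position"],rot=s["tool_rot"],**ww)
cv2.imwrite("pics/w3.png",ctrl.get_image("wrist"));cv2.imwrite("pics/s7.png",ctrl.get_image("scene")); cv2.imwrite("pics/t7.png",ctrl.get_image("top"))
print(s["time"],s["position"],s["ft_force"])
E
```

```text
[ 0.48311807 -0.00135646  0.08747176] [ 0.48432907 -0.00115667  0.08673005] [ 0.48223856 -0.00148046  0.08774767] [ 0.47959832 -0.00114612  0.10662352]
17.3167 [ 0.48101031 -0.00212896  0.17470746] [0.19593795 0.01848496 1.14336093]
```

View pics/w3.png

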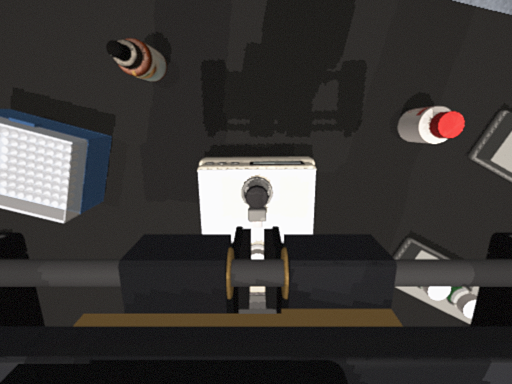

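View pics/s7.png

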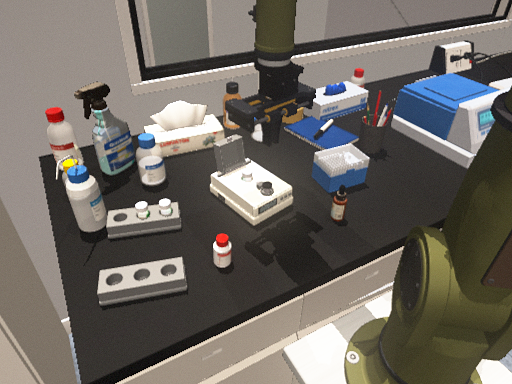

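```bash
python3 - <<'E'
from h import *
a=cv2.imread("pics/s7.png")[125:225,195:300];b=cv2.imread("pics/t7.png")[145:215,225:295]
cv2.imwrite("pics/z7.png",np.hstack([cv2.resize(a,(420,400),interpolation=cv2.INTER_CUBIC),cv2.resize(b,(380,400),interpolation=cv2.INTER_CUBIC)]))
E
```

```text
(no output)
```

View pics/z7.png

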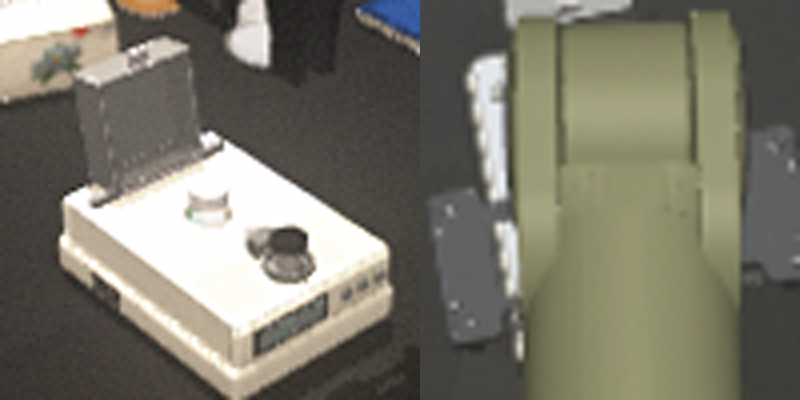

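```bash
python3 - <<'E'
from h import *
S=ctrl.camera_info("scene")
g=cv2.imread("pics/s7.png")[125:225,195:300];z=cv2.resize(g,(420,400),interpolation=cv2.INTER_CUBIC)[160:250,160:260]
cv2.imwrite("pics/z8.png",cv2.resize(cv2.convertScaleAbs(z,alpha=1.0),(800,600)))
m0=np.array([.543,.011]);ax=np.array([np.cos(np.radians(12.1)),np.sin(np.radians(12.1))]);ay=np.array([-ax[1],ax[0]])
for p in((211,191),(211,188)):
    X=onz(S,p[0]/4+195,p[1]/4+125,.082);d=X[:2]-m0;print(X.round(4),"meter frame",(d@ax).round(4),(d@ay).round(4))
X=np.array([.4838,-.0012]);d=X-m0;print("plunger meter frame",d@ax,d@ay)
E
```

```text
[0.5516 0.0159 0.082 ] meter frame 0.0095 0.003
[0.5546 0.0143 0.082 ] meter frame 0.012 0.0008
plunger meter frame -0.06044211408353615 0.0004804634354512621
```

View pics/z8.png

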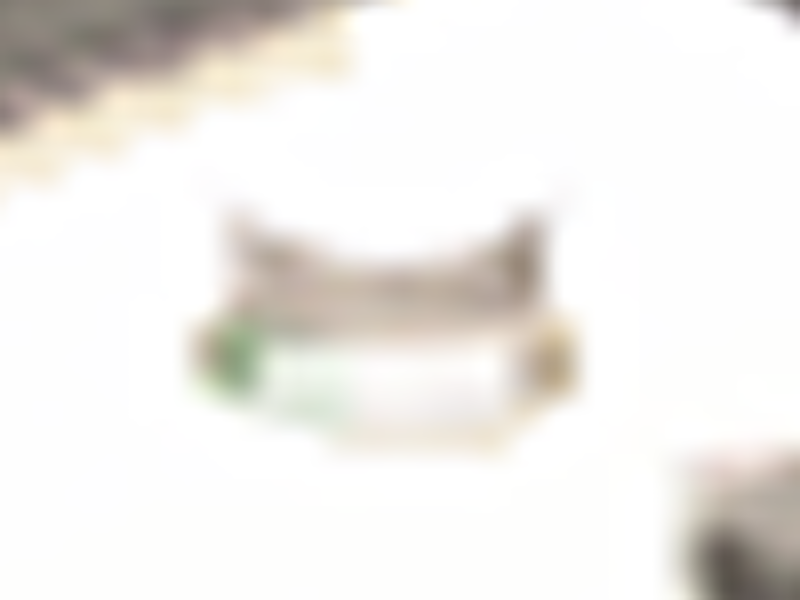

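```bash
python3 - <<'E'
from h import *
S=ctrl.camera_info("scene")
m0=np.array([.543,.011]);ax=np.array([np.cos(np.radians(12.1)),np.sin(np.radians(12.1))]);ay=np.array([-ax[1],ax[0]])
X=onz(S,247.2,171.6,.082);d=X[:2]-m0;print(X.round(4),"meter frame",(d@ax).round(4),(d@ay).round(4))
s=ctrl.get_state();print(s["time"])
plan(s,(.5585,.0145,.12),102)
E
```

```text
[0.5568 0.0147 0.082 ] meter frame 0.0143 0.0008
17.4667
shift in start tool mm [81.2 51.7  0.3]  in target tool mm [81.2 51.8 -0.2]  turn [-0.0004 -0.0063 -0.0013] deg 0.37
```

>>> {"fn": "play_rows", "kwargs": {"translation": [[8,0,0],[12,5,0],[12,5,0],[12,5,0],[12,8,0],[12,8,0],[8,8,0],[4,8,0],[0,5,0],[0,0,0]], "turn": [[0,0,0],[0,0,0],[0,0,0],[0,0,0],[0,0,0],[0,0,0],[0,0,0],[0,0,0],[0,0,0],[0,0,0]], "fingers": [1,1,1,1,1,1,1,1,1,1]}}

```text
time: 18.3
position: [0.5567, 0.0142, 0.1187]
tool_rot: [-1.564, -0.157, 0.163]
ft_force: [-0.0, -0.5, -1.2]
grip_width: 0.957
```

```bash
python3 - <<'E'
from h import *
s=ctrl.get_state();w=ctrl.camera_info("wrist");np.savez("w4.npz",pos=s["position"],rot=s["tool_rot"],**w)
cv2.imwrite("pics/w4.png",ctrl.get_image("wrist"));print(s["time"],s["position"],s["ft_force"],s["grip_width"])
print([proj(w,(.557,.0147,z)).round(0) for z in(.06,.082)])
E
```

```text
18.3 [0.55666165 0.01418696 0.11866125] [-0.01617212 -0.54971677 -1.15657781] 0.9565238753043809
[array([257., 203.]), array([257., 210.])]
```

View pics/w4.png

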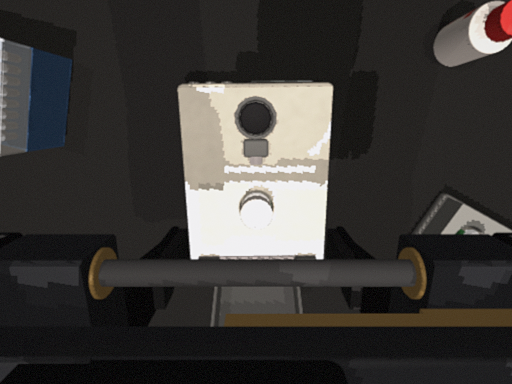

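The wrist view shows the vial cap at (257,211) and the plunger at (256,117). The fingers straddle the vial, and the cover is back beyond row 260.

```bash
python3 - <<'E'
from h import *
im=cv2.imread("pics/w4.png");w=dict(np.load("w4.npz"))
cv2.imwrite("pics/w4z.png",cv2.resize(cv2.convertScaleAbs(im[180:250,215:300],alpha=.95),None,fx=8,fy=8,interpolation=cv2.INTER_CUBIC))
E
```

```text
(no output)
```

View pics/w4z.png

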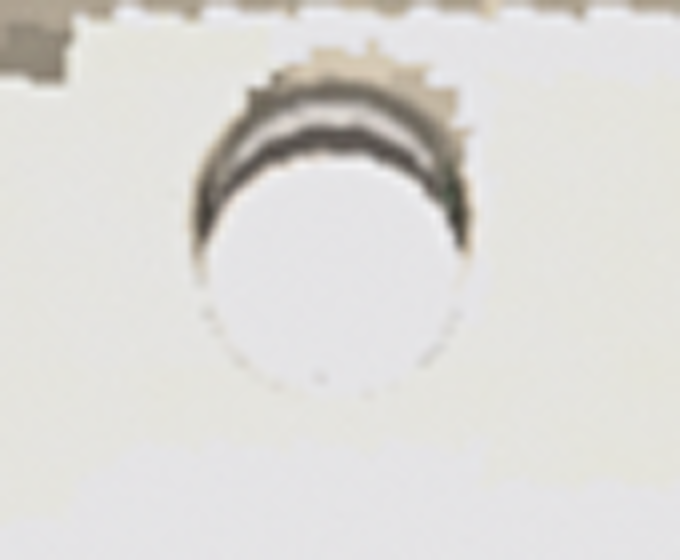

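```bash
python3 - <<'E'
from h import *
w=dict(np.load("w4.npz"))
X=onz(w,256.3,213.7,.082);print(X)
# plunger check at z .087
print("plunger",onz(w,255.7,117,.087), "diam px for 27mm", 293*.027/((w["R"]@X+w["t"])[2]), "seen",256/8)
s=ctrl.get_state();plan(s,(X[0],X[1],.037),102)
E
```

```text
[0.55994988 0.0148496  0.082     ]
plunger [ 0.48540625 -0.00093777  0.087     ] diam px for 27mm 33.062130064782025 seen 32.0
shift in start tool mm [ 3.2 82.6  0.1]  in target tool mm [ 3.  82.6  0.2]  turn [-0.0007 -0.006  -0.0023] deg 0.37
```

>>> {"fn": "play_rows", "kwargs": {"translation": [[1,8,0],[1,14,0],[0,14,0],[0,14,0],[0,12,0],[0,8,0],[0,5,0],[0,3,0],[0,3,0],[0,0,0]], "turn": [[0,0,0],[0,0,0],[0,0,0],[0,0,0],[0,0,0],[0,0,0],[0,0,0],[0,0,0],[0,0,0],[0,0,0]], "fingers": [0.2,0.2,0.2,0.2,0.2,0.2,0.2,0.2,0.2,0.2]}}

```text
time: 19.18
position: [0.56, 0.0144, 0.0396]
tool_rot: [-1.565, -0.16, 0.16]
ft_force: [-0.4, 0.1, -0.4]
grip_width: 0.603
```

```bash
python3 - <<'E'
from h import *
s=ctrl.get_state();print(s["time"],s["position"],s["ft_force"],s["grip_width"])
a=ctrl.get_image("scene")[125:225,195:300];b=ctrl.get_image("wrist")[150:300,150:360]
cv2.imwrite("pics/z9.png",np.hstack([cv2.resize(a,(420,400),interpolation=cv2.INTER_CUBIC),cv2.resize(b,(380,400),interpolation=cv2.INTER_CUBIC)]))
E
```

```text
19.1833 [0.56000071 0.01438297 0.03963399] [-0.3536004   0.08756988 -0.39843888] 0.6026714527285674
```

View pics/z9.png

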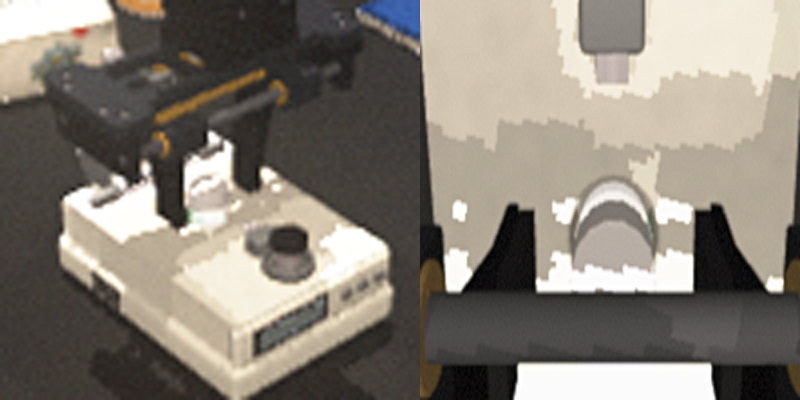

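>>> {"fn": "play_rows", "kwargs": {"translation": [[0,1,0],[0,1,0],[0,0,0],[0,0,0],[0,0,0],[0,0,0],[0,0,0],[0,0,0],[0,0,0],[0,0,0]], "turn": [[0,0,0],[0,0,0],[0,0,0],[0,0,0],[0,0,0],[0,0,0],[0,0,0],[0,0,0],[0,0,0],[0,0,0]], "fingers": [0.2,0.2,-0.3,-0.5,-0.6,-0.6,-0.6,-0.6,-0.6,-0.6], "grip_force": 12}}

```text
time: 20.12
position: [0.56, 0.0144, 0.0377]
tool_rot: [-1.565, -0.16, 0.16]
ft_force: [-0.6, 0.1, -0.5]
grip_width: 0.298
```

>>> {"fn": "play_rows", "kwargs": {"translation": [[0,-2,0],[0,-4,0],[0,-6,0],[0,-8,0],[0,-12,0],[0,-14,0],[0,-14,0],[0,-14,0],[0,-10,0],[0,-4,0]], "turn": [[0,0,0],[0,0,0],[0,0,0],[0,0,0],[0,0,0],[0,0,0],[0,0,0],[0,0,0],[0,0,0],[0,0,0]], "fingers": [-0.6,-0.6,-0.6,-0.6,-0.6,-0.6,-0.6,-0.6,-0.6,-0.6]}}

```text
time: 20.95
position: [0.5613, 0.0145, 0.1284]
tool_rot: [-1.566, -0.162, 0.157]
ft_force: [-0.2, -0.1, -0.1]
grip_width: 0.296
```

```bash
python3 - <<'E'
from h import *
s=ctrl.get_state();w=ctrl.camera_info("wrist");np.savez("w5.npz",pos=s["position"],rot=s["tool_rot"],**w);print(s["time"],s["position"],s["ft_force"],s["grip_width"])
a=ctrl.get_image("scene")[95:215,185:290];b=ctrl.get_image("wrist");cv2.imwrite("pics/w5.png",b);b=b[150:300,150:360]
cv2.imwrite("pics/z10.png",np.hstack([cv2.resize(a,(420,480),interpolation=cv2.INTER_CUBIC),cv2.resize(b,(380,480),interpolation=cv2.INTER_CUBIC)]))
cv2.imwrite("pics/t10.png",ctrl.get_image("top"))
E
```

```text
20.95 [0.56133877 0.01454846 0.12839469] [-0.22125978 -0.06527166 -0.1361414 ] 0.2960770138849973
```

View pics/z10.png

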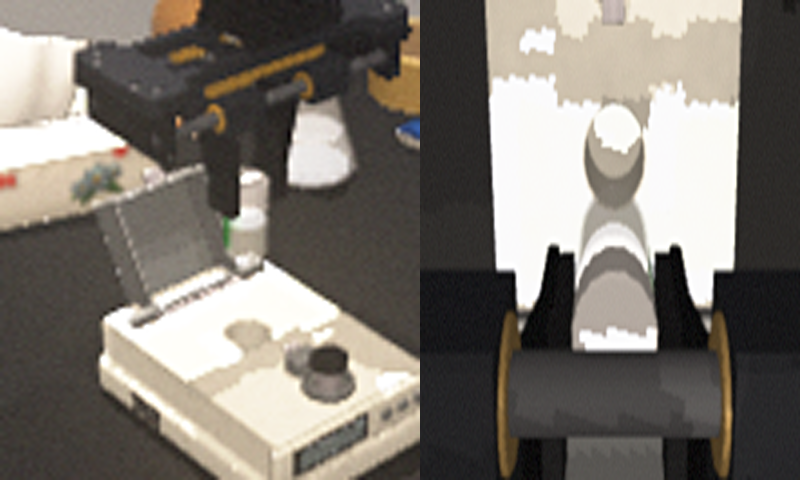

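>>> {"fn": "play_rows", "kwargs": {"translation": [[0,-15,12],[0,-22,25],[0,-22,32],[5,-15,36],[12,-8,36],[15,-5,36],[18,0,34],[18,0,32],[18,0,30],[18,0,24]], "turn": [[0,0,0],[0,0,0],[0,0,0],[0,0,0],[0,0,0],[0,0,0],[0,0,0],[0,0,0],[0,0,0],[0,0,0]], "fingers": [-0.6,-0.6,-0.6,-0.6,-0.6,-0.6,-0.6,-0.6,-0.6,-0.6]}}

```text
time: 21.93
position: [0.6009, 0.3291, 0.2111]
tool_rot: [-1.565, -0.159, 0.163]
ft_force: [0.4, -0.3, 0.6]
grip_width: 0.295
```

>>> {"fn": "play_rows", "kwargs": {"translation": [[12,0,18],[8,0,12],[5,0,8],[0,0,0],[0,0,0],[0,0,0],[0,0,0],[0,0,0],[0,0,0],[0,0,0]], "turn": [[0,0,0],[0,0,0],[0,-0.05,0],[0,-0.1,0],[0,-0.1,0],[0,-0.1,0],[0,-0.1,0],[0,-0.1,0],[0,-0.08,0],[0,0,0]], "fingers": [-0.6,-0.6,-0.6,-0.6,-0.6,-0.6,-0.6,-0.6,-0.6,-0.6]}}

```text
time: 22.77
position: [0.6184, 0.3682, 0.211]
tool_rot: [-1.47, -0.651, 0.655]
ft_force: [0.2, -0.2, -0.8]
grip_width: 0.298
```

```bash
python3 - <<'E'
from h import *
s=ctrl.get_state();w=ctrl.camera_info("wrist");np.savez("w6.npz",pos=s["position"],rot=s["tool_rot"],**w);print(s["time"],s["position"],yawof(s)[0],s["ft_force"],s["grip_width"],s["joint_positions"].round(2))
b=ctrl.get_image("wrist");cv2.imwrite("pics/w6.png",b)
for n,X in(("free",(.588,.331,.036)),("b",(.571,.279,.064)),("c",(.5555,.2275,.064)),("bottle",(.64,.387,.155))):print(n,proj(w,X))
E
```

```text
22.7667 [0.61835252 0.36822272 0.21101803] 137.86311740500466 [ 0.22590407 -0.18829717 -0.82771225] 0.297757765336671 [-0.02  0.62 -0.91  1.19  0.48  1.54  1.56]
free [254.69110853 137.00315409]
b [233.85013426  91.98265976]
c [210.70051063  42.48445964]
bottle [252.64045644 232.76454425]
```

View pics/w6.png

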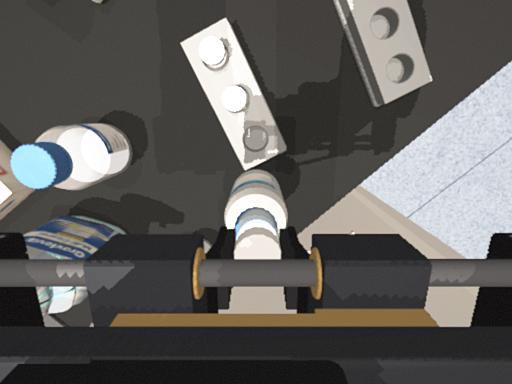

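```bash
python3 - <<'E'
from h import *
im=cv2.imread("pics/w6.png")
cv2.imwrite("pics/w6z.png",cv2.resize(im[15:175,175:295],None,fx=5,fy=5,interpolation=cv2.INTER_CUBIC)[:,:])
z=cv2.resize(im[110:165,225:290],None,fx=10,fy=10,interpolation=cv2.INTER_CUBIC);cv2.imwrite("pics/w6y.png",cv2.convertScaleAbs(z,alpha=1.2,beta=-60))
E
```

```text
(no output)
```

View pics/w6y.png

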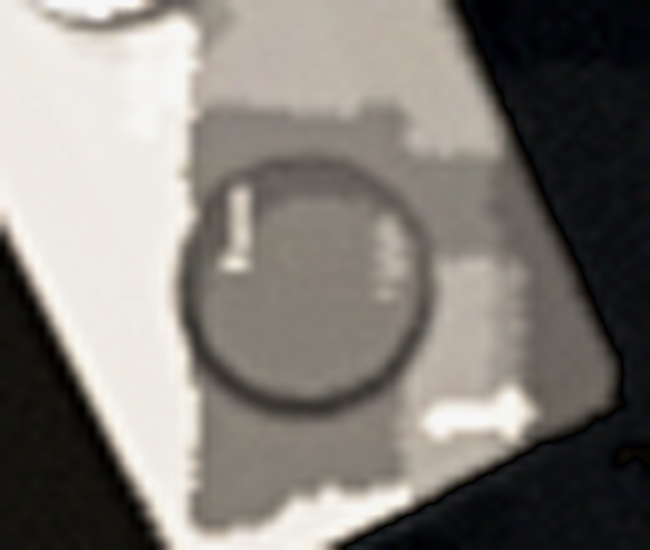

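```bash
python3 - <<'E'
import cv2
im=cv2.imread("pics/w6.png");cv2.imwrite("pics/w6x.png",cv2.resize(im[20:125,180:270],None,fx=5.7,fy=5.7,interpolation=cv2.INTER_CUBIC))
E
```

```text
(no output)
```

View pics/w6x.png

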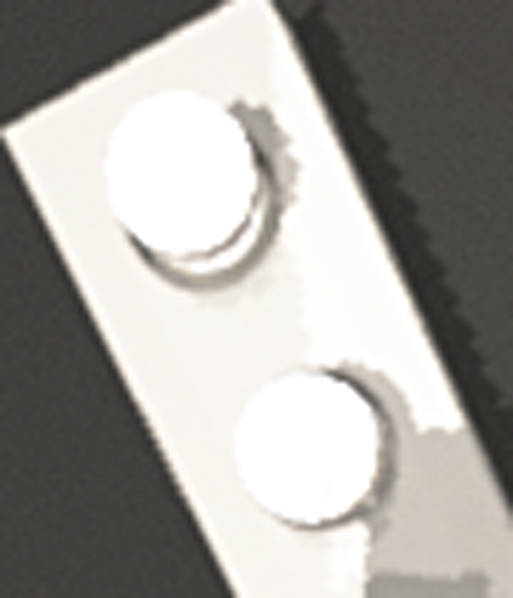

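```bash
python3 - <<'E'
from h import *
w=dict(np.load("w6.npz"));S=ctrl.camera_info("scene");I=ctrl.camera_info("top")
F=onz(w,255.3,137.95,.036);B=onz(w,233.8,98.4,.064);C=onz(w,211.5,50.3,.064)
print(F,B,C,np.linalg.norm((F-B)[:2]),np.linalg.norm((B-C)[:2]),np.linalg.norm((F-C)[:2]))
d=(F-C)[:2];print("yaw",np.degrees(np.arctan2(d[1],d[0]))-90)
# refit in top & scene: dark pocket ellipse on bright rack
def K(n,roi,k=8):
    x0,y0,x1,y1=roi
    return cv2.convertScaleAbs(cv2.resize(cv2.imread(f"pics/{n}0.png")[y0:y1,x0:x1],(390,300),interpolation=cv2.INTER_CUBIC),alpha=1.2)
cv2.imwrite("pics/pk.png",np.hstack([K("top",(150,152,189,182)),K("scene",(104,204,143,234))]))
E
```

```text
[0.58821246 0.33234261 0.036     ] [0.57557754 0.28376942 0.064     ] [0.56007986 0.23334085 0.064     ] 0.050189605104216176 0.0527562213895195 0.10292129468907416
yaw -15.86316840396141
```

View pics/pk.png

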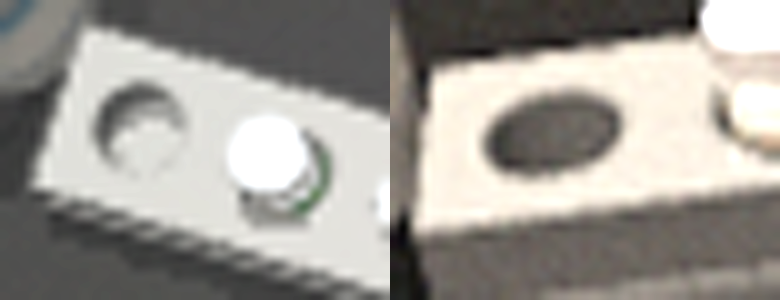

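```bash
python3 - <<'E'
from h import *
S=ctrl.camera_info("scene");I=ctrl.camera_info("top")
print(onz(S,119.8,217.05,.036),onz(I,163.4,164.45,.036))
s=ctrl.get_state();plan(s,(.588,.332,.09),137.9);plan(s,(.5885,.332,.09),137.9)
E
```

```text
[0.58877073 0.33284176 0.036     ] [0.58728045 0.33158591 0.036     ]
shift in start tool mm [-47.  121.3  -2.1]  in target tool mm [-47.2 121.2  -1.8]  turn [-0.001  -0.0043 -0.002 ] deg 0.28
shift in start tool mm [-46.7 121.3  -2.5]  in target tool mm [-46.9 121.2  -2.1]  turn [-0.001  -0.0043 -0.002 ] deg 0.28
```

```bash
python3 - <<'E'
from h import *
S=ctrl.camera_info("scene");w=dict(np.load("w5.npz"))
print(onz(S,246.9,177.8,.06),onz(w,256.9,198,.06),w["pos"])
a=cv2.imread("pics/w5.png")[170:260,215:300]
cv2.imwrite("pics/w5z.png",cv2.resize(cv2.convertScaleAbs(a,alpha=.95),None,fx=6.5,fy=6.5,interpolation=cv2.INTER_CUBIC))
E
```

```text
[0.56047885 0.01367043 0.06      ] [0.56074517 0.01472578 0.06      ] [0.56133877 0.01454846 0.12839469]
```

View pics/w5z.png

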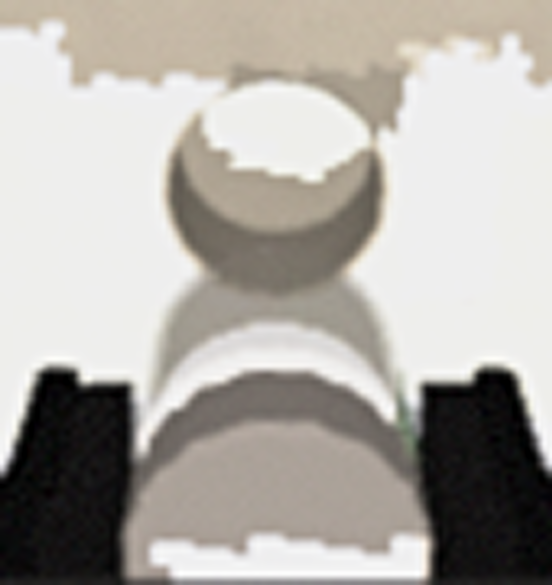

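>>> {"fn": "play_rows", "kwargs": {"translation": [[-10,0,0],[-15,0,-1],[-15,0,-1],[-7,10,0],[0,20,0],[0,28,0],[0,28,0],[0,24,0],[0,16,0],[0,8,0]], "turn": [[0,0,0],[0,0,0],[0,0,0],[0,0,0],[0,0,0],[0,0,0],[0,0,0],[0,0,0],[0,0,0],[0,0,0]], "fingers": [-0.6,-0.6,-0.6,-0.6,-0.6,-0.6,-0.6,-0.6,-0.6,-0.6]}}

```text
time: 23.65
position: [0.587, 0.331, 0.0751]
tool_rot: [-1.472, -0.645, 0.653]
ft_force: [-0.3, -0.1, 0.1]
grip_width: 0.297
```

>>> {"fn": "play_rows", "kwargs": {"translation": [[0,0,0],[0,0,0],[0,0,0],[0,0,0],[0,0,0],[0,0,0],[0,0,0],[0,0,0],[0,0,0],[0,0,0]], "turn": [[0,0,0],[0,0,0],[0,0,0],[0,0,0],[0,0,0],[0,0,0],[0,0,0],[0,0,0],[0,0,0],[0,0,0]], "fingers": [-0.6,-0.6,-0.6,-0.6,-0.6,-0.6,-0.6,-0.6,-0.6,-0.6]}}

```text
time: 24.48
position: [0.5886, 0.3324, 0.0787]
tool_rot: [-1.471, -0.651, 0.651]
ft_force: [-0.3, 0.2, 0.2]
grip_width: 0.301
```

```bash
python3 - <<'E'
from h import *
s=ctrl.get_state();w=ctrl.camera_info("wrist");print(s["time"],s["position"],yawof(s)[0],yawof(s)[1][:,1].round(4),s["ft_force"],s["grip_width"])
plan(s,(.588,.3322,.03),137.9)
b=ctrl.get_image("wrist");cv2.imwrite("pics/w7.png",b);sc=ctrl.get_image("scene");cv2.imwrite("pics/s11.png",sc)
a=cv2.resize(sc[165:245,55:185],None,fx=6,fy=6,interpolation=cv2.INTER_CUBIC);cv2.imwrite("pics/s11z.png",a)
cv2.imwrite("pics/w7z.png",cv2.resize(b[130:270,180:340],None,fx=4,fy=4,interpolation=cv2.INTER_CUBIC))
E
```

```text
24.4833 [0.58857225 0.3324125  0.07871574] 137.73614637025082 [-0.e+00 -1.e-04 -1.e+00] [-0.27293453  0.15282384  0.15803399] 0.30069430240579165
shift in start tool mm [-0.5 48.7  0.3]  in target tool mm [-0.5 48.7  0.3]  turn [ 0.     -0.0029 -0.0001] deg 0.16
```

View pics/s11z.png

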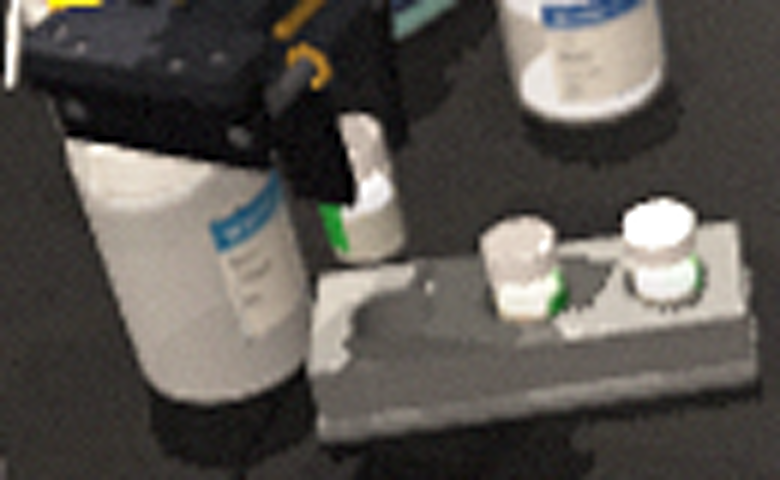

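View pics/w7z.png

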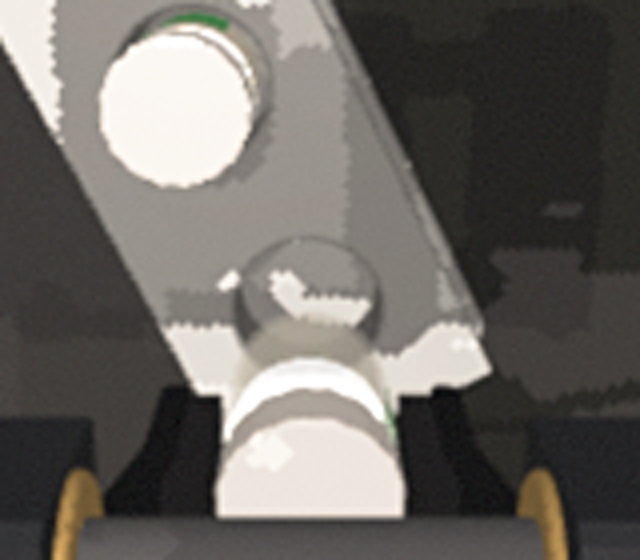

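>>> {"fn": "play_rows", "kwargs": {"translation": [[-0.5,5,0],[0,7,0],[0,7,0],[0,6,0],[0,5,0],[0,4,0],[0,3,0],[0,3,0],[0,0,0],[0,0,0]], "turn": [[0,0,0],[0,0,0],[0,0,0],[0,0,0],[0,0,0],[0,0,0],[0,0,0],[0,0,0],[0,0,0],[0,0,0]], "fingers": [-0.6,-0.6,-0.6,-0.6,-0.6,-0.6,-0.6,-0.6,-0.6,-0.6]}}

```text
time: 25.42
position: [0.5882, 0.3321, 0.0387]
tool_rot: [-1.471, -0.651, 0.651]
ft_force: [1.0, -0.1, -1.0]
grip_width: 0.292
```

>>> {"fn": "play_rows", "kwargs": {"translation": [[0,1,0],[0,1,0],[0,2,0],[0,2,0],[0,2,0],[0,2,0],[0,1,0],[0,1,0],[0,0,0],[0,0,0]], "turn": [[0,0,0],[0,0,0],[0,0,0],[0,0,0],[0,0,0],[0,0,0],[0,0,0],[0,0,0],[0,0,0],[0,0,0]], "fingers": [-0.6,-0.6,-0.6,-0.6,-0.6,-0.6,-0.6,-0.6,-0.6,-0.6]}}

```text
time: 26.25
position: [0.5882, 0.3321, 0.0267]
tool_rot: [-1.471, -0.651, 0.651]
ft_force: [0.7, 0.6, -1.2]
grip_width: 0.294
```

```bash
python3 - <<'E'
from h import *
s=ctrl.get_state();print(s["time"],s["position"],s["ft_force"])
sc=ctrl.get_image("scene")
cv2.imwrite("pics/s12z.png",cv2.resize(sc[165:245,55:185],None,fx=6,fy=6,interpolation=cv2.INTER_CUBIC))
E
```

```text
26.25 [0.58821793 0.33209232 0.02666029] [ 0.68842021  0.61103482 -1.18198561]
```

View pics/s12z.png

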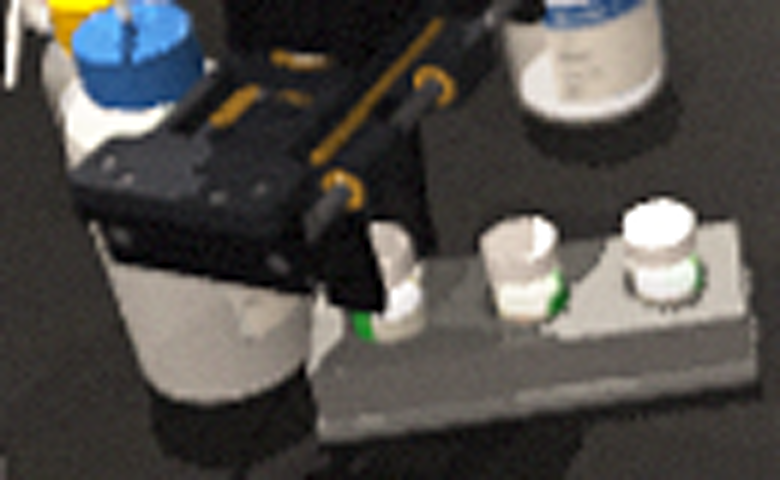

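>>> {"fn": "play_rows", "kwargs": {"translation": [[0,0.5,0],[0,1,0],[0,1,0],[0,1,0],[0,1,0],[0,0.5,0],[0,0.5,0],[0,0,0],[0,0,0],[0,0,0]], "turn": [[0,0,0],[0,0,0],[0,0,0],[0,0,0],[0,0,0],[0,0,0],[0,0,0],[0,0,0],[0,0,0],[0,0,0]], "fingers": [-0.6,-0.6,-0.6,-0.6,-0.6,-0.6,-0.6,-0.6,-0.6,-0.6]}}

```text
time: 27.13
position: [0.5883, 0.3321, 0.0212]
tool_rot: [-1.471, -0.651, 0.651]
ft_force: [-0.3, -0.4, -0.4]
grip_width: 0.294
```

>>> {"fn": "play_rows", "kwargs": {"translation": [[0,0.2,0],[0,0.2,0],[0,0.2,0],[0,0.2,0],[0,0.2,0],[0,0.2,0],[0,0,0],[0,0,0],[0,0,0],[0,0,0]], "turn": [[0,0,0],[0,0,0],[0,0,0],[0,0,0],[0,0,0],[0,0,0],[0,0,0],[0,0,0],[0,0,0],[0,0,0]], "fingers": [-0.6,-0.6,-0.6,-0.6,-0.6,-0.6,-0.6,-0.6,-0.6,-0.6]}}

```text
time: 27.97
position: [0.5882, 0.3321, 0.02]
tool_rot: [-1.471, -0.651, 0.651]
ft_force: [-0.7, -0.4, -1.1]
grip_width: 0.295
```

>>> {"fn": "play_rows", "kwargs": {"translation": [[0,0.2,0],[0,0.2,0],[0,0.2,0],[0,0.2,0],[0,0,0],[0,0,0],[0,0,0],[0,0,0],[0,0,0],[0,0,0]], "turn": [[0,0,0],[0,0,0],[0,0,0],[0,0,0],[0,0,0],[0,0,0],[0,0,0],[0,0,0],[0,0,0],[0,0,0]], "fingers": [-0.6,-0.6,-0.6,-0.6,-0.6,-0.6,-0.6,-0.6,-0.6,-0.6]}}

```text
time: 28.8
position: [0.5886, 0.3323, 0.0197]
tool_rot: [-1.471, -0.652, 0.65]
ft_force: [-0.5, 0.3, 5.4]
grip_width: 0.291
```

The vial met the floor at reported z = 0.0197 m with 5.4 N, the height predicted for it seated. Next I release it.

>>> {"fn": "play_rows", "kwargs": {"translation": [[0,-0.2,0],[0,0,0],[0,0,0],[0,0,0],[0,0,0],[0,0,0],[0,0,0],[0,0,0],[0,0,0],[0,0,0]], "turn": [[0,0,0],[0,0,0],[0,0,0],[0,0,0],[0,0,0],[0,0,0],[0,0,0],[0,0,0],[0,0,0],[0,0,0]], "fingers": [-0.4,-0.36,-0.33,-0.3,-0.25,-0.2,-0.1,0,0.1,0.2]}}

```text
time: 29.63
position: [0.5883, 0.332, 0.0194]
tool_rot: [-1.471, -0.651, 0.651]
ft_force: [-1.1, 0.2, 0.5]
grip_width: 0.552
```

>>> {"fn": "play_rows", "kwargs": {"translation": [[0,-3,0],[0,-6,0],[0,-10,0],[0,-16,0],[0,-20,0],[0,-24,0],[0,-28,0],[0,-28,0],[0,-20,0],[0,-10,0]], "turn": [[0,0,0],[0,0,0],[0,0,0],[0,0,0],[0,0,0],[0,0,0],[0,0,0],[0,0,0],[0,0,0],[0,0,0]], "fingers": [0.2,0.2,0.2,0.2,0.2,0.2,0.2,0.2,0.2,0.2]}}

```text
time: 30.47
position: [0.5893, 0.3336, 0.1899]
tool_rot: [-1.47, -0.656, 0.646]
ft_force: [0.8, 0.1, 0.5]
grip_width: 0.604
```

```bash
python3 - <<'E'
from h import *
s=ctrl.get_state();w=ctrl.camera_info("wrist");np.savez("w13.npz",**w);print(s["time"],s["position"],s["ft_force"],s["grip_width"])
sc=ctrl.get_image("scene");cv2.imwrite("pics/s13.png",sc);cv2.imwrite("pics/w13.png",ctrl.get_image("wrist"))
cv2.imwrite("pics/s13z.png",cv2.resize(sc[130:250,60:220],None,fx=4.8,fy=4.8,interpolation=cv2.INTER_CUBIC))
E
```

```text
30.4667 [0.58932365 0.33364133 0.18986729] [0.77687443 0.08448502 0.49908634] 0.6039410711014479
```

View pics/s13z.png

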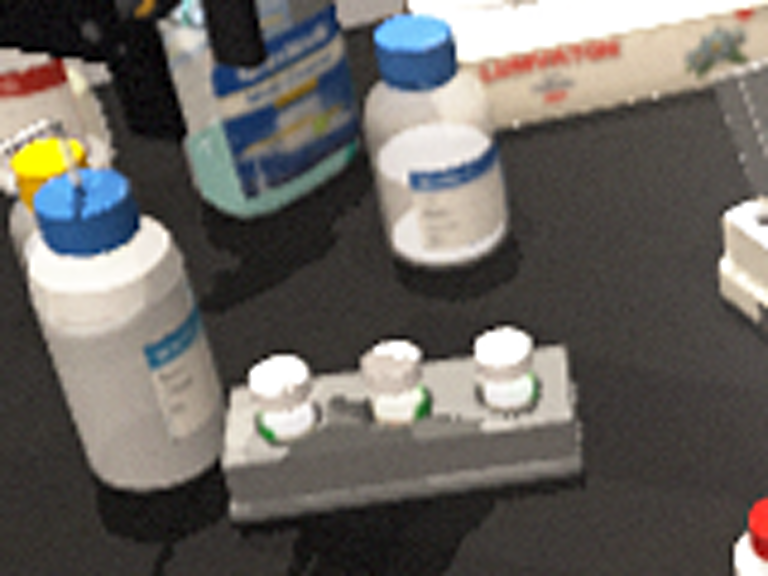

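View pics/s13.png

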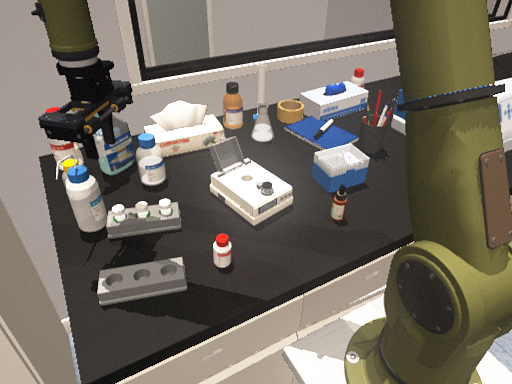

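All three vials stand level and in line, with the new one at zoom (283,385). The cover is open, the other things are unmoved, and the gripper is well clear. One idle call to settle, then I hand in.

>>> {"fn": "play_rows", "kwargs": {"translation": [[0,-5,0],[0,0,0],[0,0,0],[0,0,0],[0,0,0],[0,0,0],[0,0,0],[0,0,0],[0,0,0],[0,0,0]], "turn": [[0,0,0],[0,0,0],[0,0,0],[0,0,0],[0,0,0],[0,0,0],[0,0,0],[0,0,0],[0,0,0],[0,0,0]], "fingers": [0.2,0.2,0.2,0.2,0.2,0.2,0.2,0.2,0.2,0.2]}}

```text
time: 31.4
position: [0.5882, 0.3321, 0.1894]
tool_rot: [-1.471, -0.651, 0.651]
ft_force: [-0.5, -0.8, -0.1]
grip_width: 0.6
```

```bash
python3 - <<'E'
from h import *
s=ctrl.get_state();print(s["time"],s["position"],s["ft_force"]);ctrl.close_job()
E
```

```text
31.4 [0.58824476 0.33208103 0.18938129] [-0.47131783 -0.82813907 -0.07864119]
the job is handed in; nothing more can be done
```

The vial is in the rack's free pocket and the job is handed in at 31.4 s; no verdict was reported. I pressed the latch plunger with a highest reading of about 8 N and the cover sprang open untouched. I then took the vial out of the well and set it down; it met the pocket floor at the predicted height with 5.4 N.

**Last checks:**
- The final scene picture shows the vial upright, level and in line with its two neighbours.
- The cover is open, and the buffer bottle, dropper and other vials look unmoved. I judged that by eye only.
- The gripper is clear, with no contact force beyond noise.
- I did not measure the cover angle or the vial's tilt as numbers.

**Disagreement:** The real fingertips sat about 30 mm behind the reported TCP. The press found contact at a reported z of about 0.057 m, while the pictures put the plunger cap's top at about 0.087 m. I corrected for this in the grasp, and set the placing height from the vial's known height in the well. The wrist camera also read the plunger about 1.5 mm further along x than the other views. The three views of the free pocket agreed within about 1.5 mm.

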